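Seat the bearing housing in the angle stop

TASK

Push the bearing housing (the heavy block with a round boss on a rectangular base) along the bench into the corner of the steel angle stop, so that one long side of its base lies flush against the long bar and one end lies flush against the short bar. Only push it: it must not be lifted or tipped up, and the small things standing or lying around are to be left where they are. Finish with the hand clear of everything.

Things in the scene. Friction and masses are not known exactly. Their poses are not given: they have to be found in the camera images.
- stop: Fixed angle stop: two plain steel bars 25 mm wide, 30 mm high, forming an inner corner. Origin: the inner corner, at bench height. The long bar's inner face is this frame's plane x = 0, from y = 0 to -300 mm; the short bar's is the plane y = 0, from x = 0 to -110 mm. The workpiece belongs at x < 0, y < 0 (towards the robot and to its right). Its yaw varies by some 0.15 rad.
- housing: Dark cast bearing housing, flat on the bench: upright-sided base 90 mm (its x) by 120 mm (y), 30 mm high; a round boss 86 mm across on it, top 49 mm above the bench. 0.5 to 0.9 kg, slides with dry friction. Origin: centre of its underside. Starts 5 to 15 cm out of the corner, turned up to 0.35 rad from the stop's axes. Seated, its origin is at x = -45, y = -60 mm in the stop's frame.
- bolt: Bystander: steel bolt standing on its 30 mm head, 61 mm high. Origin at the centre of its underside.
- bush: Bystander: brass bush (plain ring) 42 mm across, 35 mm high, standing. Origin at the centre of its underside.
- jar: Bystander: white jar with black cap, 44 mm across, 60 mm high. Origin at the centre of its underside.
- screwdriver: Bystander: screwdriver lying on the bench beyond the long bar, along its own x. Origin on its underside.
Things that resemble listed ones, but are neither listed nor needed, are in the scene too. Several things look just like the housing: the one meant starts farthest to the robot's left.

How it is judged:
By the outcome, as a careful person would: the job done as asked, in the order asked, and still so for the second after the job is handed in, with the robot touching nothing.
It also fails if it takes over 59 s, if anything falls off the work surface, if the arm or the gripper's body presses on something with over 40 N, if the wrist force passes 120 N, or if a joint passes its speed limit or range.

ROBOT

A 7-joint arm with a two-finger parallel gripper is mounted at the origin on the work surface. World frame = base frame: x ahead of the robot, y to its left, z up, the work surface at z = 0. Lengths are in m, angles in rad, forces in N, time in s.
With the tool pointing down it reaches from about 0.425 to 0.875 m from the base axis. Payload 8.4 kg.
Tool frame: the origin (TCP) lies at the very end of the fingers, on their centre line; the grasp point (between the pads) lies manip.tcp_to_grasp behind it (manip.tcp_to_grasp is the distance from the TCP to the grasp point, in m); z points along the fingers, y is the direction in which the jaws open and shut (so a half turn about z gives the same grasp; the last joint's range is limited). The gripper opens to 87 mm and grips with 3 to 60 N. Pads are 19 mm wide; open, the fingers measure 117 mm over their backs; the gripper's body (75 mm by 190 mm) begins 51 mm behind the grasp point.
Start: joints at [-1.377, 0.333, 0.04, 1.465, -0.013, 1.343, -0.059], TCP at [0.188, 0.622, 0.186] pointing down, gripper open.
Joint ranges: [-2.58, 2.58], [-0.38, 2.09], [-1.3, 1.39], [0.25, 2.4], [-1.5, 4.64], [0.08, 2.09], [-2.65, 2.65]. Speed limits (rad/s): [2.22, 2.22, 2.79, 2.79, 3.14, 3.14, 3.14].

INTERFACE

Orientations are given as a rotation vector (axis times angle).
In Python, from rig import manip gives the robot as it stands.
- The arm moves only by the tool arm_command, never from a script. Its argument "increments" is a list of rows, each an object with "travel": the shift along the world's x, y, z as a fraction of full scale, a list of three; "yaw": the turn about the world's z as a fraction of full scale; "fingers": the gripper command: -1 is shut, 1 is fully open, values between are in proportion. A call has 1 to 12 rows; each row shifts and turns the commanded pose from where the row before left it; what a row does not reach is not made up. Full scale, the value 1, is 0.03 m for a shift and 4 degrees for a turn. A row lasts 1/12 s, in which the tool goes at most 41.7 mm and 7.16 degrees, less where a joint would pass 70% of its speed; a pose out of reach is approached as far as the arm can. A call with a number of a shift or a turn outside -1 to 1 is refused whole. A call with a gripper value outside its range is refused whole. The fingers move at their own pace and stop on an object; "newtons" is the grip in N (left out, the last holds). Time passes only in rows, so rows that do not move let the fingers close. It gives the time, the measured TCP pose, the force and the opening at its end, in the units of the state.
- manip.state(): the state, without advancing time (a new reading comes with each control period).
- manip.read_camera(name): name is "scene" or "side" or "wrist"; returns (picture, depth): 480x640x3 uint8, red, green, blue; 480x640 float32, m along the optical axis (not along the pixel's ray), 0 where there is no reading.
- manip.camera_params(name): a dict with "K" (3x3 intrinsics, pixels), "extrinsics" (4x4, takes a point from camera to world coordinates). Camera axes: x right, y up, looking along -z (the intrinsics and any distortion apply to the point x, -y, -z); pixel columns grow to the right and rows downward; lengths in m; the calibration is good to about 2 mm. The wrist camera is an equidistant fisheye: a pixel r from the principal point sees the ray r / f radians off the axis. A picture is of the moment at which its call begins: read the wrist's pose just before it. camera_params takes no time and is no camera call; for the wrist camera it gives the pose at the moment of the call.
- manip.job_done(): hands the job in, once; it reports no verdict.
Trained networks look in the newest picture that a camera, given by its name, has taken for a name from the list of things; names that differ only in an ending like _2 or _b are one class to them, and where a whole thing is asked for, a point or a joint stands for the part that bears it (a point fixed in the world has none). Each returns a list of dicts, best first, with "p" (0 to 1); they miss things now and then, are a little off and sometimes report something else, mostly with a low value. They report only what shows in the picture. A call takes as long as a camera call. They do not tell look-alikes from the thing itself.
- manip.boxes_of(target, camera): "rect" ([left, top, right, bottom] in pixels, round what is visible of it).
- manip.regions_of(target, camera): "pixels" (480x640 bool, what is visible of it) and "rect" ([left, top, right, bottom] in pixels, round what is visible of it).
- manip.mark_of(target, camera): "uv" ([column, row] in pixels: a listed point, or the origin of a listed thing).
The state is a dict: "time": time; "joints": joint angles; "dq": joint speeds; "tau": joint torques, N m; "tcp_pos": TCP position; "ee_rot": TCP orientation; "contact_force": force on the tool from outside, world axes, zero at the start; "moment": the same for the moment, N m; "width": finger opening in m.
Only numpy, scipy, OpenCV 4.12 (cv2) and the standard library are available. Lean on these libraries where they do the work, as an engineer would, in place of code of your own. Each camera call takes 0.05 s, during which the arm holds its last target.

## Working session

There is one attempt and no reset: what is moved stays moved. The work goes in short steps, Python scripts to look and compute and a tool call to move; the robot and the scene stay as the last step left them, time stands still between calls to the robot, and variables do not carry over. Pictures are saved under pics/ and viewed, and the job is handed in when it is done.

Besides the shell and the picture viewer there is one more tool, called after "Request:" by a JSON object that holds its "fn" and its "kwargs", one argument or row to a line. arm_command: Moves the arm, as the interface text tells. Shift numbers are shares of 0.03 m and turn numbers shares of 4 degrees, none past 1 either way. Its arguments: {"type":"object","properties":{"increments":{"type":"array","items":{"type":"object","properties":{"travel":{"type":"array","items":{"type":"number","minimum":-1,"maximum":1}},"yaw":{"type":"number","minimum":-1,"maximum":1},"fingers":{"type":"number"}}}},"newtons":{"type":"number"}},"required":["increments"]}

```bash
ls; mkdir -p pics; cat > h.py <<'E'
import numpy as np, cv2
from rig import manip
def save(n,im): cv2.imwrite('pics/'+n+'.png',im[:,:,::-1])
def cloud(cam,d):
    P=manip.camera_params(cam);K=P['K'];E=np.array(P['extrinsics'])
    v,u=np.mgrid[0:480,0:640]
    X=np.stack([(u-K[0][2])/K[0][0]*d,-(v-K[1][2])/K[1][1]*d,-d],-1)
    W=X@E[:3,:3].T+E[:3,3]; W[d<=0]=np.nan
    return W
E
python3 - <<'E'
from h import *
s=manip.state();print(s['time'],s['tcp_pos'],s['ee_rot'],s['contact_force'],s['width'])
for c in ['scene','side']:
    im,d=manip.read_camera(c);save(c+'0',im);np.save(c+'0.npy',d)
    p=manip.camera_params(c);print(c,p)
    print(c,(d>0).mean())
    for t in ['housing','stop','bolt','bush','jar','screwdriver']:
        for r in manip.boxes_of(t,c): print(t,np.round(r['rect']),round(r['p'],2))
print(manip.state()['time'],manip.tcp_to_grasp)
E
```

```text
pics
0.0 [0.18750145 0.6218165  0.18505316] [-4.58308597e-01 -3.10785576e+00  2.54159342e-03] [-0.17333251  0.32760662 -0.33026665] 0.08697821440013168
scene {'K': array([[443.09110247,   0.        , 318.77270301],
       [  0.        , 443.09110247, 238.64479924],
       [  0.        ,   0.        ,   1.        ]]), 'extrinsics': array([[ 0.44310319, -0.6474588 ,  0.6200457 ,  1.17948779],
       [ 0.8964575 ,  0.3162777 , -0.31037455, -0.30692886],
       [ 0.00484811,  0.69337257,  0.72056295,  0.79070601],
       [ 0.        ,  0.        ,  0.        ,  1.        ]])}
scene 0.9958821614583333
housing [218. 191. 276. 232.] 0.87
housing [280. 222. 344. 272.] 0.79
housing [142. 218. 189. 267.] 0.72
housing [192. 287. 255. 342.] 0.57
bolt [213. 237. 231. 263.] 0.68
bush [378. 193. 397. 213.] 0.76
screwdriver [330. 293. 402. 351.] 0.67
side {'K': array([[491.93740425,   0.        , 318.11269414],
       [  0.        , 491.93740425, 235.87973395],
       [  0.        ,   0.        ,   1.        ]]), 'extrinsics': array([[-0.77464746,  0.47751586, -0.41460814,  0.18968104],
       [-0.6321829 , -0.60164775,  0.48822615,  0.42287951],
       [-0.01631232,  0.64031133,  0.76794226,  0.71146371],
       [ 0.        ,  0.        ,  0.        ,  1.        ]])}
side 0.9813541666666666
housing [405. 231. 481. 310.] 0.92
housing [334. 134. 402. 189.] 0.9
housing [286. 215. 365. 290.] 0.69
housing [455. 168. 536. 231.] 0.59
stop [187. 169. 323. 315.] 0.94
bolt [409. 189. 429. 222.] 0.62
bush [238. 350. 268. 387.] 0.6
jar [155. 279. 186. 318.] 0.7
screwdriver [197. 165. 258. 239.] 0.96
0.7 0.0187
```

View pics/scene0.png

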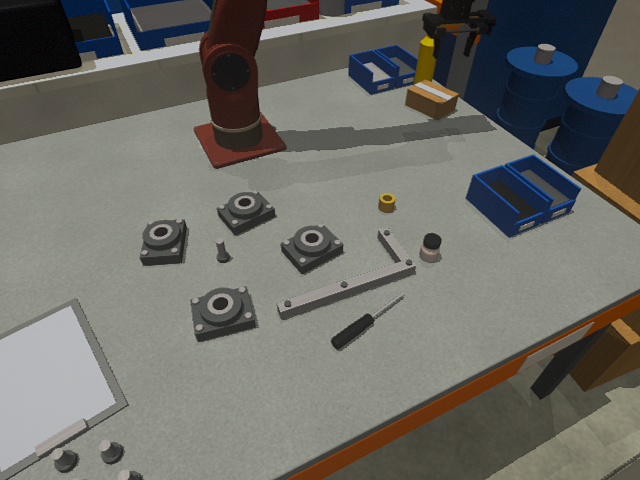

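View pics/side0.png

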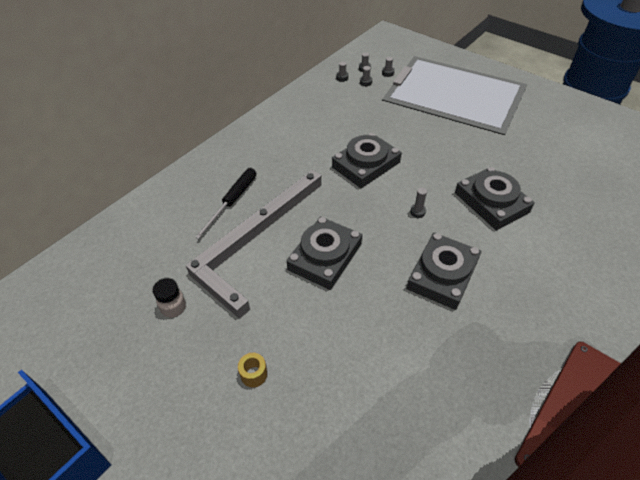

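```bash
python3 - <<'E'
from h import *
# top-down height map from both clouds
for c in ['scene','side']:
    W=cloud(c,np.load(c+'0.npy')); im=cv2.imread(f'pics/{c}0.png')
    # 1mm grid x 0.3..0.95, y -0.4..0.5 ; picture: up = +x, left=+y
    m=np.isfinite(W[...,2])&(W[...,2]<0.09)
    P=W[m];C=im[m]
    o=np.argsort(P[:,2]);P=P[o];C=C[o]
    print(c,'bench z',np.median(P[:,2]))
    r=((0.95-P[:,0])/0.65*520).astype(int);q=((0.5-P[:,1])/0.9*720).astype(int)
    ok=(r>=0)&(r<520)&(q>=0)&(q<720)
    H=np.zeros((520,720,3),np.uint8)
    H[r[ok],q[ok]]=C[ok]
    H=cv2.dilate(H,np.ones((2,2)))
    cv2.imwrite(f'pics/top_{c}0.png',H)
E
```

```text
scene bench z 0.0006959979928121696
side bench z -0.0007635564333959843
```

The scene view shows four housings: (162,242), (246,210), (312,246) and (222,312). The stop's corner is near (408,265). The housing at (312,246) in scene, (325,250) in side, looks leftmost; I'll check that against coordinates.

```bash
cat >> h.py <<'E'
from scipy.optimize import minimize
def merged(names):
    return np.concatenate([cloud(c,d).reshape(-1,3) for c,d in names])
def fit(P,w,h,p0):
    # fit rectangle w x h (x,y) robustly: signed-distance of boundary; top-view footprint points P (n,2)
    def f(p):
        c,s=np.cos(p[2]),np.sin(p[2]);d=P-p[:2]
        x=abs(d[:,0]*c+d[:,1]*s)-w/2;y=abs(-d[:,0]*s+d[:,1]*c)-h/2
        o=np.maximum(np.maximum(x,0),np.maximum(y,0))
        return np.mean(np.minimum(o,.01)**2)*1e6
    return f
E
python3 - <<'E'
from h import *
D=[(c,np.load(c+'0.npy')) for c in ['scene','side']]
for c,d in D:
    W=cloud(c,d)
    z=W[...,2]
    m=(z>0.012)&(z<0.08)&(W[...,0]>0.3)&(W[...,0]<1)&(abs(W[...,1])<.6)
    n,l,st,ce=cv2.connectedComponentsWithStats(m.astype(np.uint8))
    for i in range(1,n):
        if st[i,4]<60: continue
        Q=W[l==i]
        T=Q[Q[:,2]>0.022]
        if len(T)<10: continue
        r=cv2.minAreaRect(T[:,:2].astype(np.float32)*1000)
        print(c,np.round(ce[i]),'n',len(Q),'zmax %.3f'%np.percentile(Q[:,2],98),np.round(r[0]),np.round(r[1]),round(r[2],1))
E
```

```text
scene [510. 199.] n 3524 zmax 0.079 [619. 527.] [173. 146.] 0.1
scene [245. 210.] n 1480 zmax 0.052 [ 346. -100.] [ 93. 120.] 10.2
scene [386. 201.] n 232 zmax 0.038 [476. 241.] [40. 43.] 63.3
scene [163. 241.] n 1669 zmax 0.052 [ 359. -313.] [ 91. 122.] 70.5
scene [311. 246.] n 1772 zmax 0.052 [532.  -3.] [ 92. 121.] 8.8
scene [354. 279.] n 2518 zmax 0.036 [622.  22.] [328. 137.] 87.8
scene [430. 246.] n 438 zmax 0.063 [666. 239.] [41. 42.] 2.8
scene [221. 248.] n 160 zmax 0.063 [ 459. -200.] [17. 19.] 78.6
scene [221. 311.] n 2496 zmax 0.052 [ 618. -250.] [120.  91.] 80.8
scene [357. 326.] n 685 zmax 0.028 [773. -27.] [23. 99.] 13.9
scene [109. 450.] n 335 zmax 0.045 [ 799. -500.] [18. 17.] 80.5
scene [ 62. 458.] n 364 zmax 0.045 [ 778. -571.] [19. 19.] 76.0
scene [127. 475.] n 174 zmax 0.046 [ 856. -480.] [18. 16.] 60.7
side [366.  66.] n 204 zmax 0.043 [ 821. -525.] [18. 88.] 38.3
side [389.  63.] n 93 zmax 0.042 [ 780. -568.] [17. 19.] 11.3
side [342.  68.] n 107 zmax 0.043 [ 860. -478.] [19. 18.] 19.4
side [366. 157.] n 2101 zmax 0.050 [ 619. -247.] [123.  94.] 81.0
side [234. 193.] n 626 zmax 0.026 [773. -25.] [ 21. 100.] 12.1
side [494. 194.] n 2553 zmax 0.050 [ 360. -310.] [ 92. 122.] 69.4
side [245. 242.] n 3548 zmax 0.034 [622.  24.] [326. 138.] 87.1
side [420. 199.] n 224 zmax 0.061 [ 460. -197.] [17. 20.] 19.3
side [324. 250.] n 3106 zmax 0.050 [533.  -0.] [ 91. 123.] 9.0
side [444. 267.] n 3181 zmax 0.050 [347. -99.] [ 90. 123.] 10.1
side [168. 296.] n 878 zmax 0.061 [665. 244.] [43. 41.] 11.7
side [252. 368.] n 650 zmax 0.036 [476. 245.] [41. 41.] 25.5
side [ 42. 440.] n 7153 zmax 0.079 [620. 507.] [168.  95.] 0.0
```

View pics/top_side0.png

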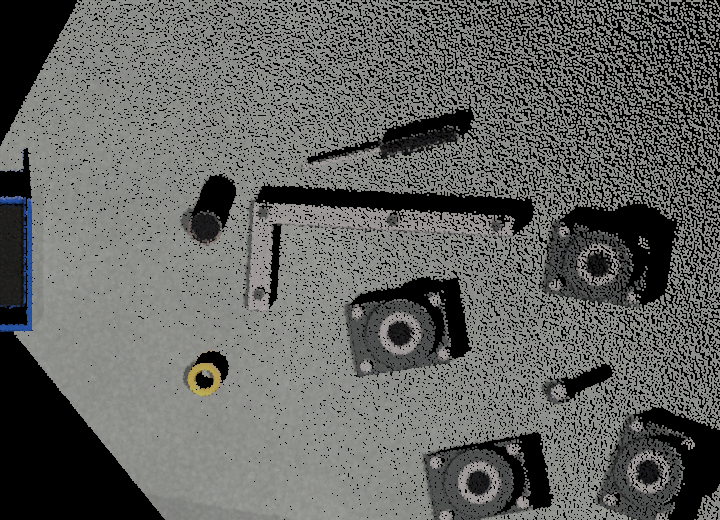

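Request:
{"fn": "arm_command", "kwargs": {
  "increments": [
    {"travel": [0.54,-0.74,0],"yaw": 0.36,"fingers": 1},
    {"travel": [0.54,-0.74,0],"yaw": 0.36,"fingers": 1},
    {"travel": [0.54,-0.74,0],"yaw": 0.36,"fingers": 1},
    {"travel": [0.54,-0.74,0],"yaw": 0.36,"fingers": 1},
    {"travel": [0.54,-0.74,0],"yaw": 0.36,"fingers": 1},
    {"travel": [0.54,-0.74,0],"yaw": 0.36,"fingers": 1},
    {"travel": [0.54,-0.74,0],"yaw": 0.36,"fingers": 1},
    {"travel": [0.54,-0.74,0],"yaw": 0.36,"fingers": 1},
    {"travel": [0.54,-0.74,0],"yaw": 0.36,"fingers": 1},
    {"travel": [0.54,-0.74,0],"yaw": 0.36,"fingers": 1}
  ]
}}

```text
time: 1.53
tcp_pos: [0.3503, 0.3991, 0.1861]
ee_rot: [0.063, 3.141, 0.001]
contact_force: [0.3, -0.2, 0.4]
width: 0.0871
```

```bash
cat >> h.py <<'E'
def jaw(s):
    R=cv2.Rodrigues(np.array(s['ee_rot'],float))[0]
    return np.degrees(np.arctan2(R[1,1],R[0,1])),R[:,2]
def barfit(W):
    # inner-face edges from top points: outline of the stop mask -> rectangle fit lines
    z=W[:,2];return W[(z>0.024)&(z<0.04)]
E
python3 - <<'E'
from h import *
from scipy.optimize import least_squares
# L-shape fit: maximise containment of top points, dilate/shrink test on inner side via both cams
for c in ['scene','side']:
    W=cloud(c,np.load(c+'0.npy')).reshape(-1,3)
    b=W[(W[:,0]>.53)&(W[:,0]<.73)&(W[:,1]>-.17)&(W[:,1]<.20)&(W[:,2]>.024)&(W[:,2]<.04)]
    # exclude housing
    b=b[~((b[:,0]<.6)&(b[:,1]<.08))][:,:2]
    best=None
    def S(p):
        cc,s=np.cos(p[2]),np.sin(p[2]);d=b-p[:2]
        x=d[:,0]*cc+d[:,1]*s;y=-d[:,0]*s+d[:,1]*cc
        def box(x0,x1,y0,y1): return np.hypot(np.maximum(0,np.maximum(x0-x,x-x1)),np.maximum(0,np.maximum(y0-y,y-y1)))
        o=np.minimum(box(0,.025,-.3,.025),box(-.11,.025,0,.025))
        return np.mean(np.minimum(o,.008)**2)*1e6
    r=min((minimize(S,[.6705+dx,.1585+dy,-.0436],method='Nelder-Mead',options=dict(xatol=1e-6,fatol=1e-9,initial_simplex=np.array([.6705+dx,.1585+dy,-.0436])+np.array([[0,0,0],[.006,0,0],[0,.006,0],[0,0,.03]]))) for dx in(-.003,0,.003) for dy in(-.003,0,.003)),key=lambda r:r.fun)
    print(c,r.x,np.degrees(r.x[2]),r.fun)
s=manip.state();print(s['time'],s['tcp_pos'],jaw(s),s['joints'])
E
```

```text
scene [ 0.66954214  0.15663256 -0.05647466] -3.2357595626549394 0.030819066708219336
side [ 0.67073846  0.15914646 -0.05444344] -3.1193794567354134 0.021547882772855124
1.5333 [0.35030028 0.39913856 0.18614157] (np.float64(87.69161899811743), array([ 1.77043452e-04,  3.75755171e-04, -9.99999914e-01])) [-1.08431974  0.08858085  0.16042406  1.76121217 -0.01478523  1.29255345
  0.61004898]
```

Request:
{"fn": "arm_command", "kwargs": {
  "increments": [
    {"travel": [0.28,-1,0],"yaw": -0.02,"fingers": 1},
    {"travel": [0.28,-1,0],"yaw": -0.02,"fingers": 1},
    {"travel": [0.28,-1,0],"yaw": -0.02,"fingers": 1},
    {"travel": [0.28,-1,0],"yaw": -0.02,"fingers": 1},
    {"travel": [0.28,-1,0],"yaw": -0.02,"fingers": 1},
    {"travel": [0.28,-1,0],"yaw": -0.02,"fingers": 1},
    {"travel": [0.28,-1,0],"yaw": -0.02,"fingers": 1},
    {"travel": [0.28,-1,0],"yaw": -0.02,"fingers": 1},
    {"travel": [0.28,-1,0],"yaw": -0.02,"fingers": 1},
    {"travel": [0.28,-1,0],"yaw": -0.02,"fingers": 1},
    {"travel": [0.28,-1,0],"yaw": -0.02,"fingers": 1},
    {"travel": [0.28,-1,0],"yaw": -0.02,"fingers": 1}
  ]
}}

```text
time: 2.53
tcp_pos: [0.4506, 0.0388, 0.1863]
ee_rot: [0.092, 3.14, 0.001]
contact_force: [1.1, -0.0, -0.1]
width: 0.0869
```

Request:
{"fn": "arm_command", "kwargs": {
  "increments": [
    {"travel": [0,-0.75,-0.5],"fingers": 1},
    {"travel": [0,-0.75,-1],"fingers": 1},
    {"travel": [0,0,-1],"fingers": 1},
    {"travel": [0,0,-1],"fingers": 1},
    {"travel": [0,0,-1],"fingers": 1},
    {"travel": [0,0,0],"fingers": 1}
  ]
}}

```text
$.increments[0]: bad value
```

```bash
python3 - <<'E'
from h import *
s=manip.state();print(s['time'],s['tcp_pos'],jaw(s),s['joints'],s['contact_force'])
im,d=manip.read_camera('side');save('side1',im)
E
```

```text
2.5333 [0.45062353 0.03875557 0.18625726] (np.float64(86.65448738143813), array([ 6.99683663e-04,  6.33447866e-04, -9.99999555e-01])) [-0.75114977 -0.11513718  0.53219992  1.94219505  0.06008251  1.2983684
  1.2744194 ] [ 1.08707827 -0.02107603 -0.13216184]
```

View pics/side1.png

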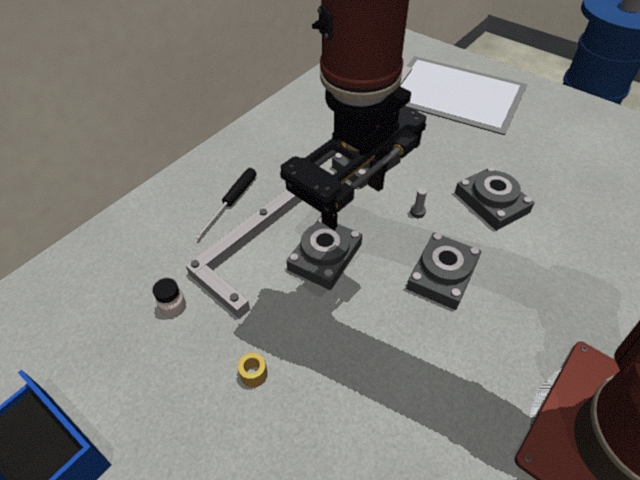

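The hand hangs above and to the robot's side of the target; nothing has moved. The second call was refused because the yaw was missing, so I'll resend it with yaw.

Request:
{"fn": "arm_command", "kwargs": {
  "increments": [
    {"travel": [0,-0.75,-0.5],"yaw": 0,"fingers": 1},
    {"travel": [0,-0.75,-1],"yaw": 0,"fingers": 1},
    {"travel": [0,0,-1],"yaw": 0,"fingers": 1},
    {"travel": [0,0,-1],"yaw": 0,"fingers": 1},
    {"travel": [0,0,-1],"yaw": 0,"fingers": 1},
    {"travel": [0,0,0],"yaw": 0,"fingers": 1}
  ]
}}

```text
time: 3.08
tcp_pos: [0.4467, -0.0051, 0.0467]
ee_rot: [-0.092, -3.133, 0.004]
contact_force: [-1.9, -0.1, -0.2]
width: 0.0867
```

```bash
python3 - <<'E'
from h import *
s=manip.state();print(s['time'],s['tcp_pos'],jaw(s),s['joints'],s['contact_force'])
im,d=manip.read_camera('side');save('side2',im)
im,d=manip.read_camera('wrist');save('wrist2',im)
E
```

```text
3.0833 [ 0.44674126 -0.00514185  0.04669788] (np.float64(86.65316823658674), array([-0.00684432, -0.00208553, -0.9999744 ])) [-0.69725193  0.04302008  0.62910601  2.12441268 -0.02835402  0.98954617
  1.4595306 ] [-1.918592   -0.14563077 -0.22068624]
```

View pics/side2.png

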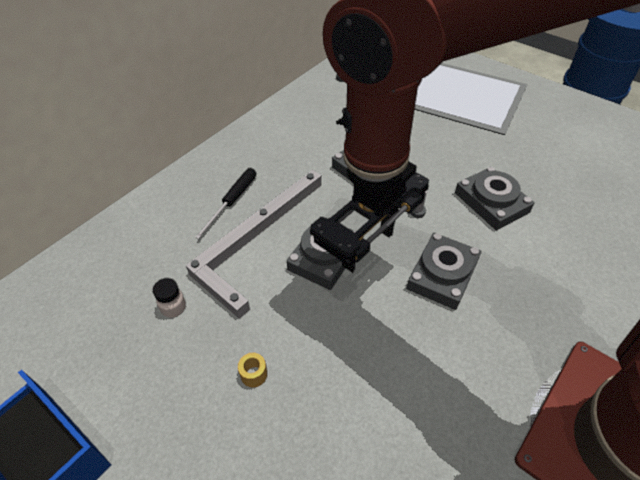

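View pics/wrist2.png

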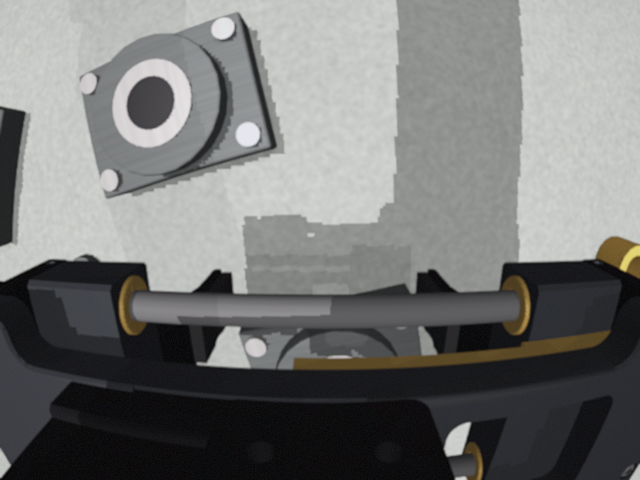

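The side view shows the fingers behind the target's near side at about (350,245). The wrist view shows the near housing clear ahead of the hand. I'll lower and push along the stop's x.

Request:
{"fn": "arm_command", "kwargs": {
  "increments": [
    {"travel": [0,0,-0.5],"yaw": 0,"fingers": 1},
    {"travel": [0,0,-0.5],"yaw": 0,"fingers": 1},
    {"travel": [0,0,-0.15],"yaw": 0,"fingers": 1},
    {"travel": [0,0,0],"yaw": 0,"fingers": 1}
  ]
}}

```text
time: 3.52
tcp_pos: [0.4508, -0.0044, 0.0173]
ee_rot: [0.091, 3.14, 0.0]
contact_force: [-0.1, -0.1, 0.3]
width: 0.0869
```

Request:
{"fn": "arm_command", "kwargs": {
  "increments": [
    {"travel": [0.2,-0.011,0],"yaw": 0,"fingers": 1},
    {"travel": [0.2,-0.011,0],"yaw": 0,"fingers": 1},
    {"travel": [0.2,-0.011,0],"yaw": 0,"fingers": 1},
    {"travel": [0.2,-0.011,0],"yaw": 0,"fingers": 1},
    {"travel": [0.2,-0.011,0],"yaw": 0,"fingers": 1},
    {"travel": [0.2,-0.011,0],"yaw": 0,"fingers": 1},
    {"travel": [0.2,-0.011,0],"yaw": 0,"fingers": 1},
    {"travel": [0.2,-0.011,0],"yaw": 0,"fingers": 1}
  ]
}}

```text
time: 4.18
tcp_pos: [0.499, -0.0074, 0.0164]
ee_rot: [-0.092, -3.14, 0.0]
contact_force: [0.2, -0.2, -0.5]
width: 0.0866
```

```bash
python3 - <<'E'
from h import *
s=manip.state();print(s['time'],s['tcp_pos'],jaw(s),s['joints'],s['contact_force'])
im,d=manip.read_camera('side');save('side3',im)
E
```

```text
4.1833 [ 0.49903236 -0.00741369  0.01639409] (np.float64(86.65988617678497), array([-1.57193607e-04, -1.94877836e-04, -9.99999969e-01])) [-0.6418768   0.21713168  0.63122093  2.04153522 -0.15901835  0.93006395
  1.58616258] [ 0.1512817  -0.16431016 -0.47359571]
```

View pics/side3.png

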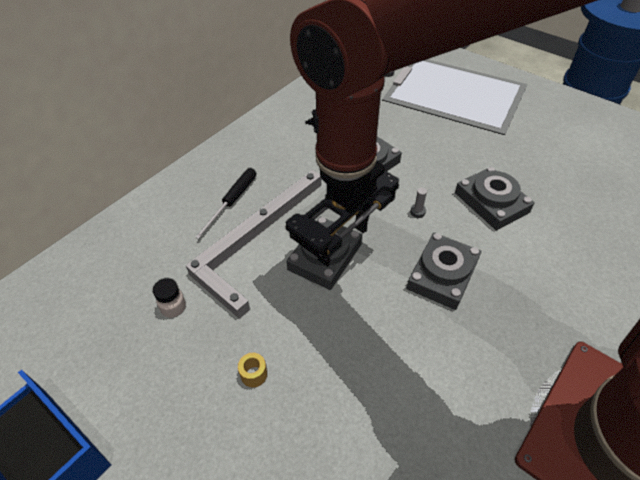

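```bash
python3 - <<'E'
from h import *
a=cv2.imread('pics/side2.png')[180:320,260:440];b=cv2.imread('pics/side3.png')[180:320,260:440]
cv2.imwrite('pics/cmp3.png',cv2.resize(np.vstack([a,b]),None,fx=2,fy=2,interpolation=cv2.INTER_CUBIC)[:600])
s=manip.state()
im,d=manip.read_camera('scene');save('scene3',im);cv2.imwrite('pics/scene3c.png',cv2.resize(im[160:320,220:420,::-1],None,fx=3.5,fy=3.5))
E
```

```text
(no output)
```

View pics/cmp3.png

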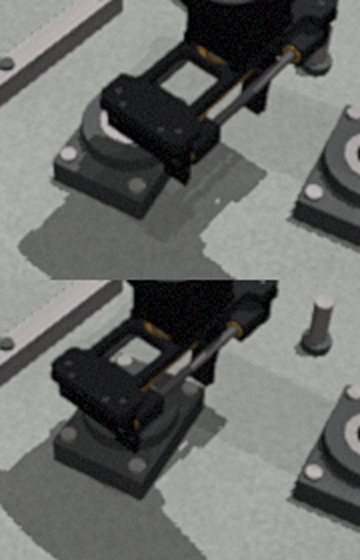

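View pics/scene3c.png

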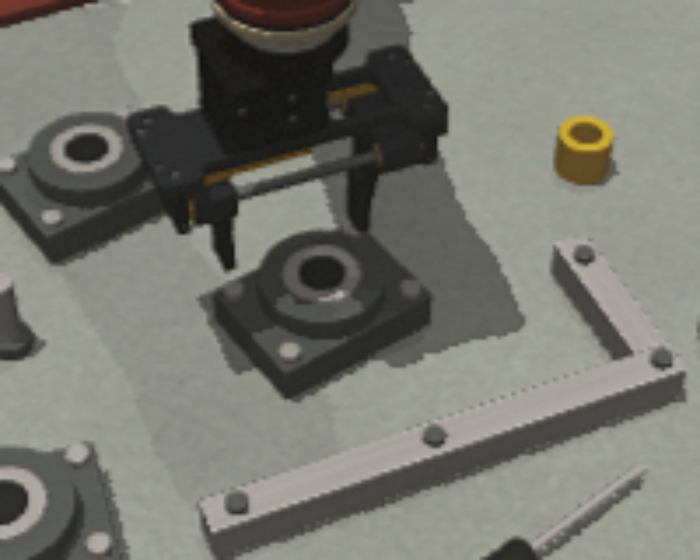

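```bash
cat >> h.py <<'E'
def housing(cam,d,p0):
    W=cloud(cam,d).reshape(-1,3)
    z=W[:,2]; 
    m=(np.hypot(W[:,0]-p0[0],W[:,1]-p0[1])<.085)&(z>.022)&(z<.036)
    return W[m]
E
python3 - <<'E'
from h import *
import glob
s=manip.state();print(s['tcp_pos'])
for c in ['scene','side']:
    im,d=manip.read_camera(c)
    r=manip.regions_of('housing',c)
    W=cloud(c,d)
    for q in r:
        m=q['pixels']; P=W[m];P=P[np.isfinite(P[:,2])]
        if abs(np.median(P[:,0])-.55)>.08 or abs(np.median(P[:,1]))>.12: continue
        T=P[(P[:,2]>.022)&(P[:,2]<.06)]
        rr=cv2.minAreaRect(T[:,:2].astype(np.float32)*1000)
        print(c,round(q['p'],2),len(T),np.round(rr[0],1),np.round(rr[1],1),round(rr[2],1), 'xmin/max',T[:,0].min(),T[:,0].max(),T[:,1].min(),T[:,1].max())
    # finger lower points near TCP
    t=s['tcp_pos'];F=W.reshape(-1,3);F=F[(abs(F[:,0]-t[0])<.03)&(abs(F[:,1]-t[1])<.08)&(F[:,2]>.055)&(F[:,2]<.08)]
    if len(F): print('finger pts z.055-.08',len(F),F.min(0),F.max(0))
E
```

```text
[ 0.49939257 -0.00752722  0.01644836]
scene 0.6 1569 [533.1  -2.7] [ 90.  119.9] 8.8 xmin/max 0.4855553388526259 0.5842039134137512 -0.06662047788889358 0.0606560807135858
finger pts z.055-.08 96 [ 0.48190858 -0.06236376  0.05505387] [0.5133873  0.04137073 0.07987994]
side 0.84 1555 [5.327e+02 4.000e-01] [ 89.8 121.9] 9.2 xmin/max 0.47935653885906965 0.5816393687609163 -0.06628965642824963 0.06557319745191742
finger pts z.055-.08 139 [ 0.48458676 -0.05905239  0.05511773] [0.51232755 0.04627236 0.07994705]
```

```bash
cat >> h.py <<'E'
def proj(cam,X):
    P=manip.camera_params(cam);K=P['K'];E=np.array(P['extrinsics'])
    x=(np.array(X)-E[:3,3])@E[:3,:3]
    return np.array([K[0][0]*x[0]/-x[2]+K[0][2], -K[1][1]*x[1]/-x[2]+K[1][2]])
E
python3 - <<'E'
from h import *
s=manip.state();t=np.array(s['tcp_pos']);R=cv2.Rodrigues(np.array(s['ee_rot'],float))[0]
print(t)
for c,(x0,y0,w,hh) in {'scene':(260,160,120,120),'side':(270,180,120,120)}.items():
    im,d=manip.read_camera(c);f=6
    b=cv2.resize(im[y0:y0+hh,x0:x0+w,::-1],None,fx=f,fy=f,interpolation=cv2.INTER_CUBIC)
    b=cv2.convertScaleAbs(b,alpha=2)
    b=b[:600]
    for sg,col in ((1,(0,0,255)),(-1,(0,255,0))):
        for dy in (.0435,.0585):
            for dx in (-.0095,.0095):
              q=[t+R@np.array([dx,sg*dy,-zz]) for zz in (0,.05)]
              q=[tuple(((proj(c,k)-[x0,y0])*f).astype(int)) for k in q]
              cv2.line(b,q[0],q[1],col,1)
    cv2.imwrite(f'pics/ov_{c}.png',b)
E
```

```text
[ 0.49801836 -0.00739     0.01632974]
```

View pics/ov_scene.png

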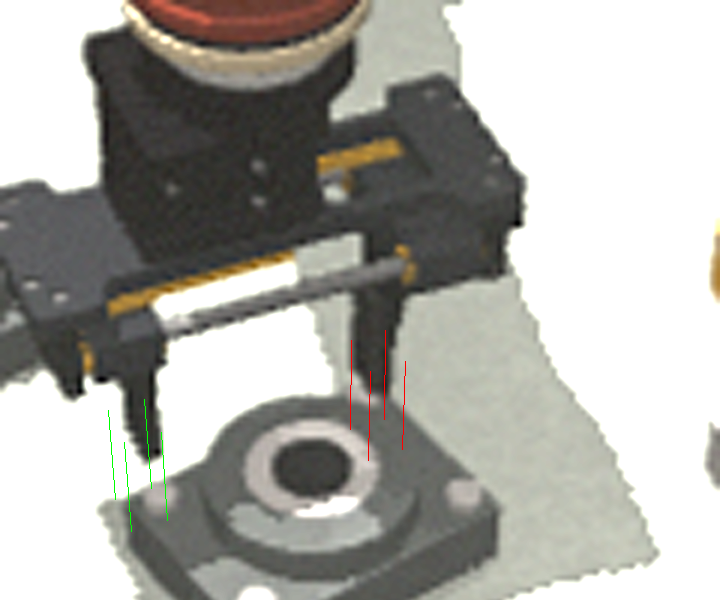

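View pics/ov_side.png

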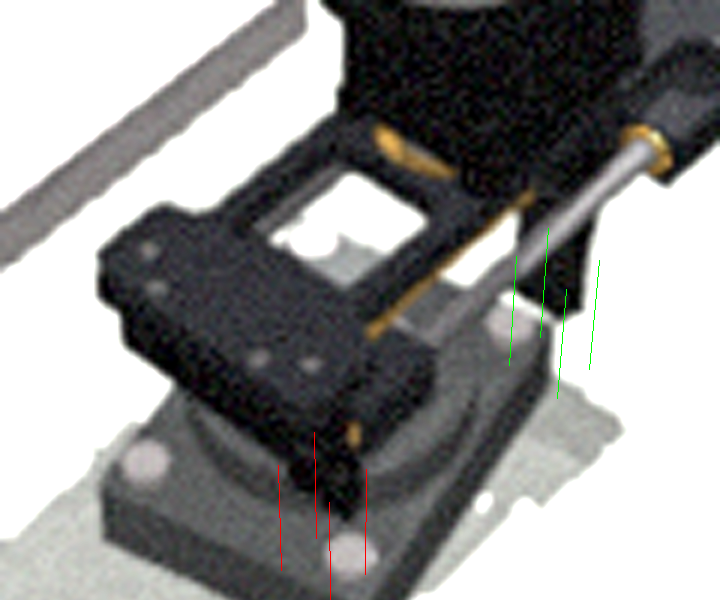

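```bash
cat >> h.py <<'E'
def tri(u1,u2,c1='scene',c2='side'):
    A=[]
    for c,u in((c1,u1),(c2,u2)):
        P=manip.camera_params(c);K=P['K'];E=np.array(P['extrinsics'])
        r=E[:3,:3]@np.array([(u[0]-K[0][2])/K[0][0],-(u[1]-K[1][2])/K[1][1],-1]);A.append((E[:3,3],r/np.linalg.norm(r)))
    (o1,r1),(o2,r2)=A
    M=np.stack([r1,-r2],1);k=np.linalg.lstsq(M,o2-o1,rcond=None)[0]
    a=o1+k[0]*r1;b=o2+k[1]*r2
    return (a+b)/2,np.linalg.norm(a-b)
E
python3 - <<'E'
from h import *
print(tri((323.3,225.8),(327.5,265.8)));print(tri((285,236.7),(365,233.3)))
E
```

```text
(array([0.49896107, 0.0417219 , 0.04230238]), np.float64(0.007351229777351589))
(array([ 0.49140753, -0.05553817,  0.04196811]), np.float64(0.007564410758178432))
```

Overlaying the reported TCP on both pictures shows the real fingertips about 25 mm higher (z≈0.042) than the reported 0.016. They are over the base's edge, not behind it, and have touched nothing. I'll back off and measure this.

Request:
{"fn": "arm_command", "kwargs": {
  "increments": [
    {"travel": [-0.5,0.03,0],"yaw": 0,"fingers": 1},
    {"travel": [-0.5,0.03,0],"yaw": 0,"fingers": 1},
    {"travel": [-0.5,0.03,0],"yaw": 0,"fingers": 1},
    {"travel": [0,0,0],"yaw": 0,"fingers": 1},
    {"travel": [0,0,0],"yaw": 0,"fingers": 1}
  ]
}}

```text
time: 5.0
tcp_pos: [0.4532, -0.0042, 0.0167]
ee_rot: [0.091, 3.14, 0.002]
contact_force: [1.8, -1.2, -0.1]
width: 0.087
```

```bash
cat > ov.py <<'E'
from h import *
import sys
n=sys.argv[1]
s=manip.state();t=np.array(s['tcp_pos']);R=cv2.Rodrigues(np.array(s['ee_rot'],float))[0]
print(s['time'],t,jaw(s),s['contact_force'],s['width'])
w2=s['width']/2
for c in ['scene','side']:
    im,d=manip.read_camera(c);f=5
    W=cloud(c,d)
    ct=proj(c,t);x0,y0=(ct-[60,65]).astype(int);w=hh=120
    b=cv2.resize(im[y0:y0+hh,x0:x0+w,::-1],None,fx=f,fy=f,interpolation=cv2.INTER_CUBIC)
    b=cv2.convertScaleAbs(b,alpha=2)
    for sg,col in ((1,(0,0,255)),(-1,(0,255,0))):
        for dy in (w2,w2+.015):
            for dx in (-.0095,.0095):
              q=[t+R@np.array([dx,sg*dy,-zz]) for zz in (0,.05)]
              q=[tuple(((proj(c,k)-[x0,y0])*f).astype(int)) for k in q]
              cv2.line(b,q[0],q[1],col,1)
        # finger points from depth in tool frame
        Q=(W.reshape(-1,3)-t)@R
        m=(abs(Q[:,0])<.03)&(sg*Q[:,1]>w2-.012)&(sg*Q[:,1]<w2+.03)&(Q[:,2]>-.055)&(W.reshape(-1,3)[:,2]>.006)
        q=Q[m]
        for a in np.arange(-.05,.03,.01):
            k=q[(q[:,2]>=a)&(q[:,2]<a+.01)]
            if len(k)>3: print(c,sg,'toolz %.3f'%a,len(k),'x',np.round(k[:,0].min(),3),np.round(k[:,0].max(),3),'y',np.round(k[:,1].min(),3),np.round(k[:,1].max(),3))
    cv2.imwrite(f'pics/{n}_{c}.png',b)
E
python3 ov.py b1
```

```text
5.0 [ 0.45321309 -0.00421529  0.01665684] (np.float64(86.6902675781313), array([ 4.52529731e-04,  1.07348563e-03, -9.99999321e-01])) [ 1.81800948 -1.20416654 -0.08239273] 0.08698071224157593
scene 1 toolz -0.050 20 x -0.012 0.011 y 0.041 0.05
scene 1 toolz -0.040 5 x -0.009 0.012 y 0.043 0.045
scene -1 toolz -0.050 18 x -0.011 0.01 y -0.054 -0.045
scene -1 toolz -0.040 8 x -0.009 0.013 y -0.053 -0.044
side 1 toolz -0.050 22 x -0.013 0.01 y 0.046 0.054
side 1 toolz -0.040 15 x -0.011 0.01 y 0.045 0.053
side 1 toolz -0.020 44 x -0.03 -0.024 y 0.035 0.058
side 1 toolz -0.010 36 x -0.029 -0.023 y 0.035 0.06
side 1 toolz 0.000 38 x -0.03 -0.024 y 0.032 0.06
side -1 toolz -0.050 34 x -0.01 0.01 y -0.052 -0.042
side -1 toolz -0.040 14 x -0.004 0.009 y -0.051 -0.042
```

View pics/b1_scene.png

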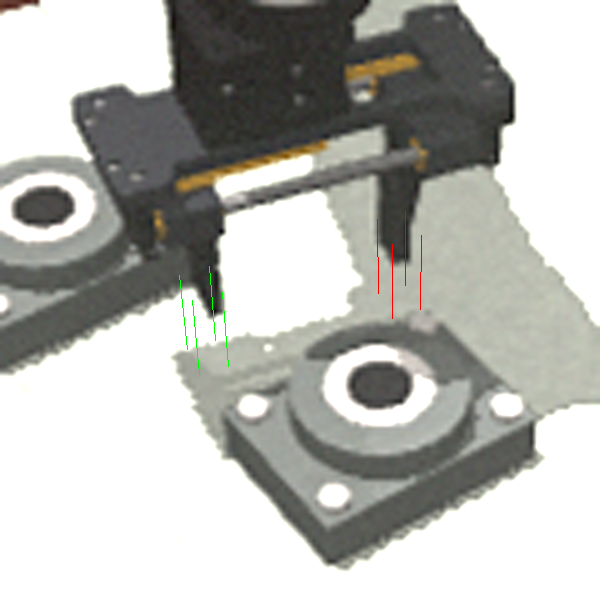

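View pics/b1_side.png

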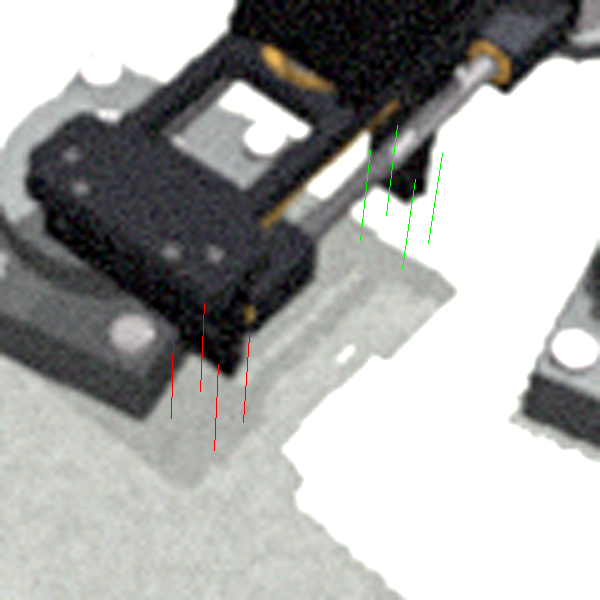

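In both views and the depth the fingers end about 28 mm short of the reported TCP, and passing over the base without contact agrees. I'll descend carefully, watching force.

Request:
{"fn": "arm_command", "kwargs": {
  "increments": [
    {"travel": [-0.1,0,-0.25],"yaw": 0,"fingers": 1},
    {"travel": [0,0,-0.25],"yaw": 0,"fingers": 1},
    {"travel": [0,0,-0.15],"yaw": 0,"fingers": 1},
    {"travel": [0,0,0],"yaw": 0,"fingers": 1},
    {"travel": [0,0,0],"yaw": 0,"fingers": 1}
  ]
}}

```text
time: 5.52
tcp_pos: [0.45, -0.005, -0.0036]
ee_rot: [-0.092, -3.139, 0.001]
contact_force: [-0.1, -0.1, 0.9]
width: 0.0872
```

```bash
python3 ov.py b2
```

```text
5.5167 [ 0.45004865 -0.00495819 -0.00364923] (np.float64(86.64670024703953), array([-1.24981447e-03, -8.94942524e-04, -9.99998819e-01])) [-0.14926176 -0.05636034  0.8734206 ] 0.08721381036773503
scene 1 toolz -0.050 18 x -0.01 0.007 y 0.041 0.05
scene 1 toolz -0.040 6 x -0.03 0.006 y 0.043 0.055
scene -1 toolz -0.050 18 x -0.011 0.01 y -0.054 -0.046
side 1 toolz -0.050 8 x -0.011 0.01 y 0.049 0.054
side 1 toolz -0.040 24 x -0.03 0.01 y 0.044 0.059
side 1 toolz -0.030 22 x -0.03 -0.026 y 0.045 0.059
side 1 toolz -0.020 21 x -0.03 -0.026 y 0.044 0.06
side -1 toolz -0.050 29 x -0.01 0.01 y -0.051 -0.042
side -1 toolz -0.040 13 x -0.003 0.01 y -0.052 -0.042
```

View pics/b2_scene.png

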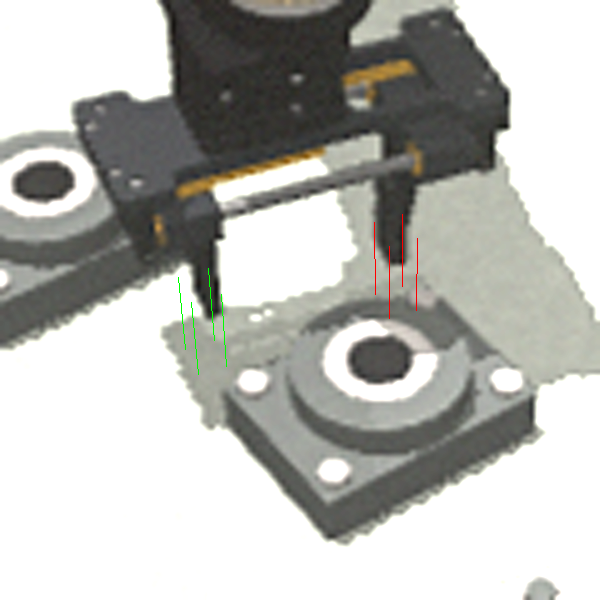

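View pics/b2_side.png

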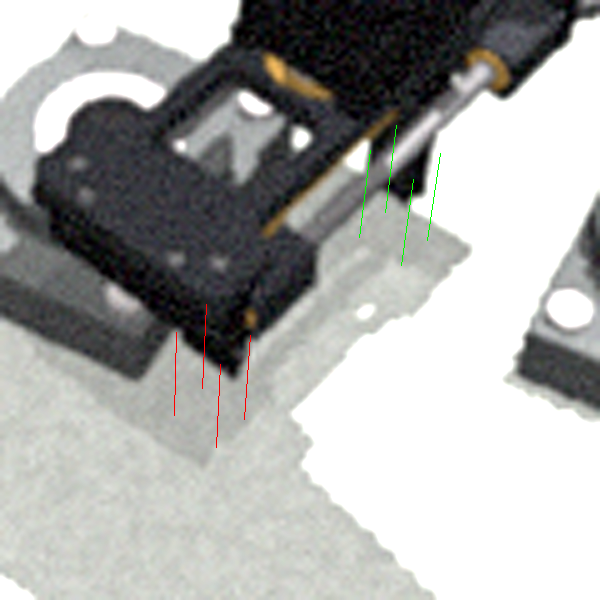

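Request:
{"fn": "arm_command", "kwargs": {
  "increments": [
    {"travel": [0,0,-0.2],"yaw": 0,"fingers": 1},
    {"travel": [0,0,-0.12],"yaw": 0,"fingers": 1},
    {"travel": [0,0,0],"yaw": 0,"fingers": 1},
    {"travel": [0,0,0],"yaw": 0,"fingers": 1}
  ]
}}

```text
time: 5.95
tcp_pos: [0.4501, -0.0048, -0.013]
ee_rot: [-0.092, -3.14, 0.001]
contact_force: [-0.1, -0.3, -0.1]
width: 0.0869
```

```bash
python3 ov.py b3 | head -1; python3 - <<'E'
from h import *
im,d=manip.read_camera('wrist');save('wrist4',im)
print(manip.state()['contact_force'])
E
```

```text
5.95 [ 0.45011763 -0.0047507  -0.01296159] (np.float64(86.66048665821754), array([-6.66437623e-04, -3.67170691e-04, -9.99999711e-01])) [-0.0823487  -0.31530435 -0.14301964] 0.08693057282530971
[-0.66373261 -1.16965    -0.50632685]
```

View pics/b3_scene.png

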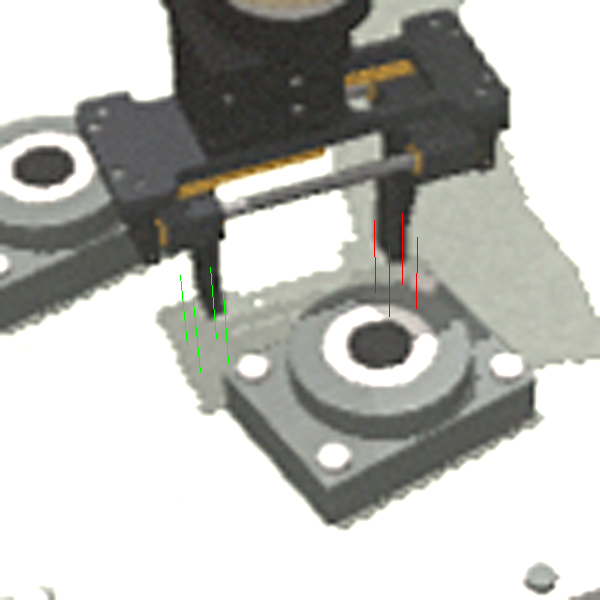

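View pics/b3_side.png

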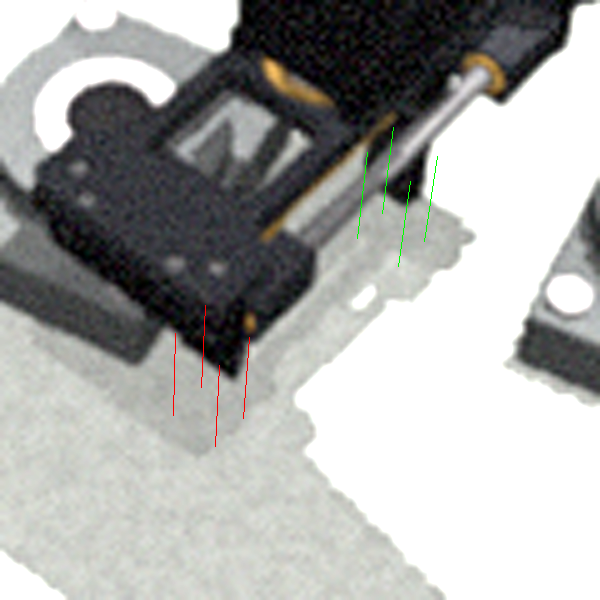

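Both views now show the tips about 15 mm above the bench, behind the near face and clear of it. Now the push.

Request:
{"fn": "arm_command", "kwargs": {
  "increments": [
    {"travel": [0.2,-0.011,0],"yaw": 0,"fingers": 1},
    {"travel": [0.2,-0.011,0],"yaw": 0,"fingers": 1},
    {"travel": [0.2,-0.011,0],"yaw": 0,"fingers": 1},
    {"travel": [0.2,-0.011,0],"yaw": 0,"fingers": 1},
    {"travel": [0.2,-0.011,0],"yaw": 0,"fingers": 1}
  ]
}}

```text
time: 6.52
tcp_pos: [0.4797, -0.0056, -0.0131]
ee_rot: [-0.09, -3.137, -0.001]
contact_force: [-5.8, 2.4, 3.6]
width: 0.087
```

```bash
python3 ov.py b4 | head -1
```

```text
6.5167 [ 0.47969588 -0.00560377 -0.01309826] (np.float64(86.71746353619642), array([-2.91661037e-03,  5.29367061e-04, -9.99995607e-01])) [-5.82794589  2.39725562  3.57112472] 0.08698079136042038
```

View pics/b4_scene.png

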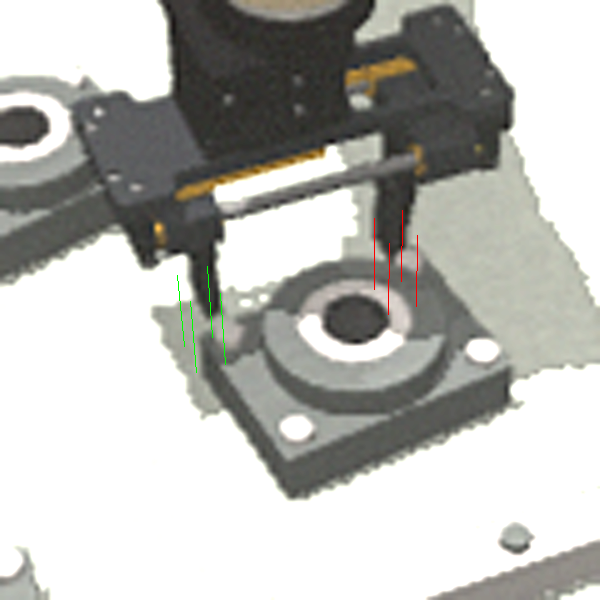

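View pics/b4_side.png

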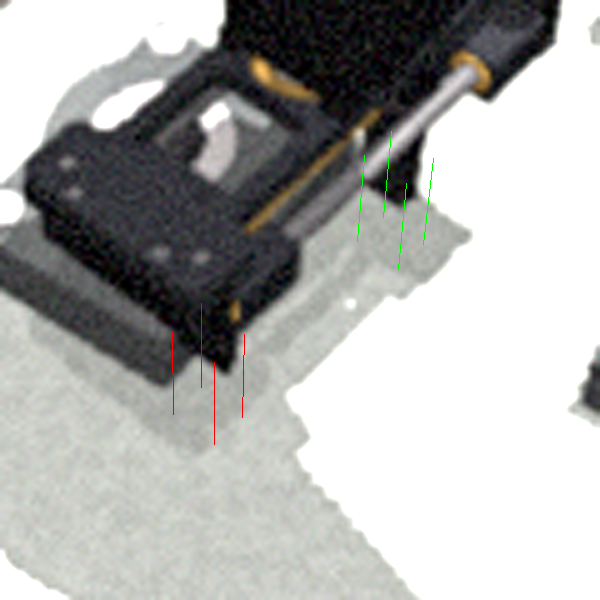

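Request:
{"fn": "arm_command", "kwargs": {
  "increments": [
    {"travel": [0.2,-0.011,0],"yaw": 0,"fingers": 1},
    {"travel": [0.2,-0.011,0],"yaw": 0,"fingers": 1},
    {"travel": [0.2,-0.011,0],"yaw": 0,"fingers": 1},
    {"travel": [0.2,-0.011,0],"yaw": 0,"fingers": 1},
    {"travel": [0.2,-0.011,0],"yaw": 0,"fingers": 1},
    {"travel": [0.2,-0.011,0],"yaw": 0,"fingers": 1}
  ]
}}

```text
time: 7.12
tcp_pos: [0.5147, -0.0085, -0.0132]
ee_rot: [-0.092, -3.136, 0.0]
contact_force: [-9.0, 0.7, 5.4]
width: 0.0871
```

```bash
python3 ov.py b5 | head -1
```

```text
7.1167 [ 0.51468158 -0.00849517 -0.0131859 ] (np.float64(86.63935883051631), array([-4.10438663e-03,  3.78233048e-05, -9.99991576e-01])) [-8.98650971  0.72593509  5.36702863] 0.08712844605915844
```

View pics/b5_scene.png

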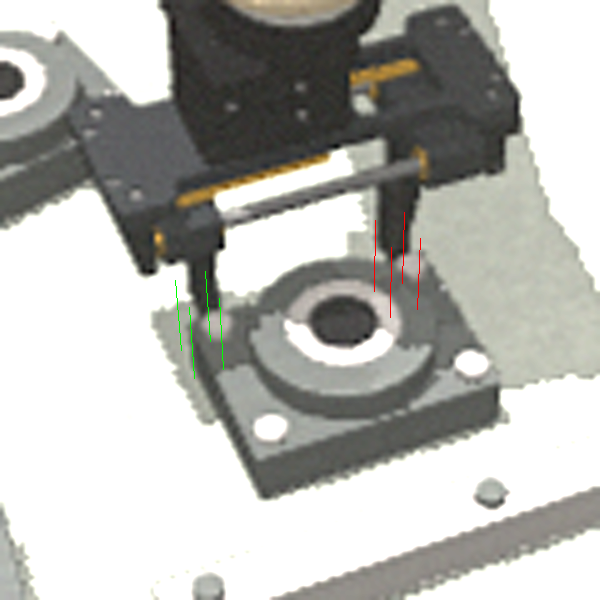

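View pics/b5_side.png

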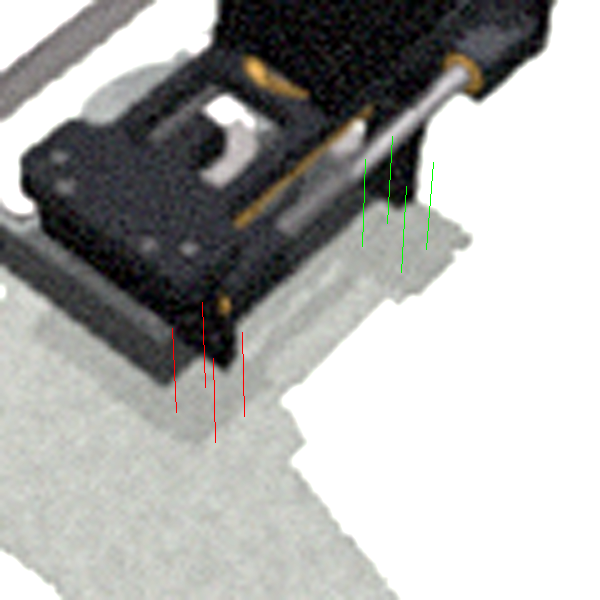

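Both fingers now bear on the near side and the housing has aligned with the jaw. Continuing.

Request:
{"fn": "arm_command", "kwargs": {
  "increments": [
    {"travel": [0.2,-0.011,0],"yaw": 0,"fingers": 1},
    {"travel": [0.2,-0.011,0],"yaw": 0,"fingers": 1},
    {"travel": [0.2,-0.011,0],"yaw": 0,"fingers": 1},
    {"travel": [0.2,-0.011,0],"yaw": 0,"fingers": 1},
    {"travel": [0.2,-0.011,0],"yaw": 0,"fingers": 1},
    {"travel": [0.15,-0.009,0],"yaw": 0,"fingers": 1}
  ]
}}

```text
time: 7.72
tcp_pos: [0.5499, -0.0105, -0.013]
ee_rot: [-0.092, -3.138, 0.0]
contact_force: [-5.6, 0.2, 2.7]
width: 0.0868
```

Request:
{"fn": "arm_command", "kwargs": {
  "increments": [
    {"travel": [0.1,-0.006,0],"yaw": 0,"fingers": 1},
    {"travel": [0.08,-0.004,0],"yaw": 0,"fingers": 1}
  ]
}}

```text
time: 7.88
tcp_pos: [0.5551, -0.0108, -0.0131]
ee_rot: [-0.092, -3.138, 0.0]
contact_force: [-7.6, 0.4, 4.3]
width: 0.0871
```

```bash
python3 ov.py b6 | head -1
```

```text
7.8833 [ 0.55506469 -0.01076453 -0.01309923] (np.float64(86.64229711940109), array([-2.70355341e-03, -1.87982060e-04, -9.99996328e-01])) [-7.61794723  0.39352193  4.28528105] 0.08708793865986471
```

View pics/b6_scene.png

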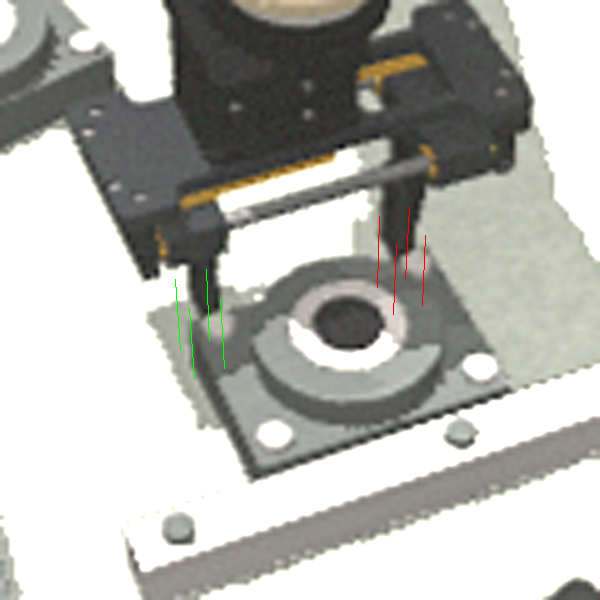

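Request:
{"fn": "arm_command", "kwargs": {
  "increments": [
    {"travel": [0.07,-0.004,0],"yaw": 0,"fingers": 1},
    {"travel": [0.07,-0.004,0],"yaw": 0,"fingers": 1}
  ]
}}

```text
time: 8.15
tcp_pos: [0.5589, -0.011, -0.0131]
ee_rot: [-0.092, -3.137, 0.0]
contact_force: [-7.8, -0.3, 4.2]
width: 0.087
```

Request:
{"fn": "arm_command", "kwargs": {
  "increments": [
    {"travel": [0.05,-0.003,0],"yaw": 0,"fingers": 1},
    {"travel": [0,0,0],"yaw": 0,"fingers": 1}
  ]
}}

```text
time: 8.32
tcp_pos: [0.5599, -0.011, -0.0132]
ee_rot: [-0.092, -3.136, 0.0]
contact_force: [-9.4, 0.5, 6.4]
width: 0.087
```

```bash
python3 ov.py b7 | head -1; cat > gap.py <<'E'
from h import *
from scipy.optimize import minimize
# stop pose per camera from start, housing fit per camera (base top points)
ST={'scene':(.66954,.15663,-.05647),'side':(.67074,.15915,-.05444)}
for c in ['scene','side']:
    im,d=manip.read_camera(c);W=cloud(c,d).reshape(-1,3);col=im.reshape(-1,3).astype(int)
    ox,oy,th=ST[c];cc,s=np.cos(th),np.sin(th)
    X=(W[:,0]-ox)*cc+(W[:,1]-oy)*s;Y=-(W[:,0]-ox)*s+(W[:,1]-oy)*cc;Z=W[:,2]
    m=(X>-.2)&(X<0.004)&(Y>-.26)&(Y<.004)&(Z>.024)&(Z<.06)&(col.max(1)<95)
    P=np.stack([X[m],Y[m]],1)
    ex=P.mean(0)
    f=fit(P,.09,.12,None)
    best=min((minimize(f,[ex[0]+a,ex[1]+b,g],method='Nelder-Mead',options=dict(initial_simplex=np.array([ex[0]+a,ex[1]+b,g])+np.array([[0,0,0],[.005,0,0],[0,.005,0],[0,0,.05]]),xatol=1e-6,fatol=1e-9,maxiter=2000)) for a in(-.01,0,.01) for b in(-.01,0,.01) for g in (-.05,.05)),key=lambda r:r.fun)
    print(c,len(P),'stop-frame x,y mm',np.round(best.x[:2]*1000,1),'yaw deg',round(np.degrees(best.x[2]),2),'cost',round(best.fun,3),'| seated -45,-60')
E
python3 gap.py
```

```text
8.3167 [ 0.55989742 -0.01103204 -0.0131656 ] (np.float64(86.64574863307656), array([-4.19025414e-03,  1.37993782e-05, -9.99991221e-01])) [-9.36231565  0.50223803  6.42627565] 0.08701787551527938
scene 1661 stop-frame x,y mm [ -48.5 -176.7] yaw deg 2.06 cost 4.253 | seated -45,-60
side 758 stop-frame x,y mm [ -70.6 -170.5] yaw deg -10.21 cost 14.028 | seated -45,-60
```

View pics/b7_scene.png

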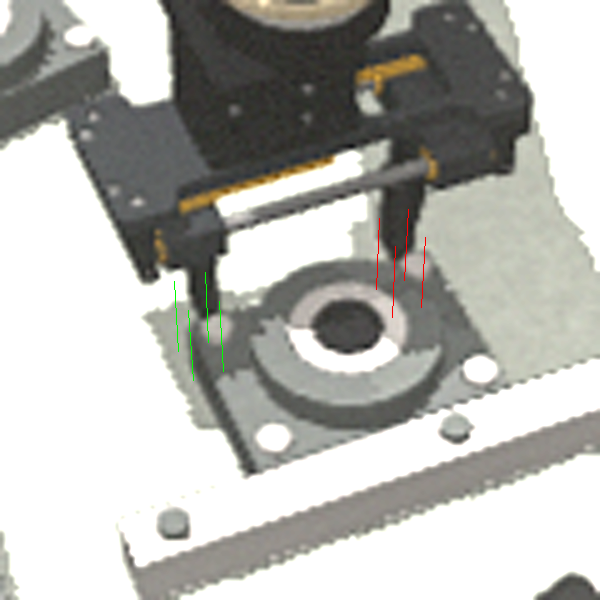

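Request:
{"fn": "arm_command", "kwargs": {
  "increments": [
    {"travel": [0.05,-0.003,0],"yaw": 0,"fingers": 1},
    {"travel": [0.05,-0.003,0],"yaw": 0,"fingers": 1}
  ]
}}

```text
time: 8.68
tcp_pos: [0.56, -0.0111, -0.0134]
ee_rot: [-0.092, -3.131, -0.001]
contact_force: [-26.3, 1.3, 20.7]
width: 0.0872
```

Request:
{"fn": "arm_command", "kwargs": {
  "increments": [
    {"travel": [0.05,-0.003,0],"yaw": 0,"fingers": 1},
    {"travel": [0.05,-0.003,0],"yaw": 0,"fingers": 1}
  ]
}}

```text
time: 8.85
tcp_pos: [0.56, -0.011, -0.0137]
ee_rot: [-0.092, -3.125, -0.002]
contact_force: [-37.7, 2.4, 29.0]
width: 0.0869
```

Request:
{"fn": "arm_command", "kwargs": {
  "increments": [
    {"travel": [0.04,-0.003,0],"yaw": 0,"fingers": 1},
    {"travel": [0.0,0,0],"yaw": 0,"fingers": 1}
  ]
}}

```text
time: 9.02
tcp_pos: [0.5599, -0.011, -0.014]
ee_rot: [-0.092, -3.123, -0.003]
contact_force: [-36.9, 2.5, 30.7]
width: 0.0871
```

The housing is hard against the long bar: the TCP stalls at x=0.560 and force rises to 37 N. Backing off and lifting.

Request:
{"fn": "arm_command", "kwargs": {
  "increments": [
    {"travel": [-0.3,0.017,0],"yaw": 0,"fingers": 1},
    {"travel": [-0.5,0.028,0],"yaw": 0,"fingers": 1},
    {"travel": [-0.5,0.028,0],"yaw": 0,"fingers": 1},
    {"travel": [0,0,0.5],"yaw": 0,"fingers": 1},
    {"travel": [0,0,1],"yaw": 0,"fingers": 1},
    {"travel": [0,0,1],"yaw": 0,"fingers": 1},
    {"travel": [0,0,1],"yaw": 0,"fingers": 1},
    {"travel": [0,0,0.5],"yaw": 0,"fingers": 1},
    {"travel": [0,0,0],"yaw": 0,"fingers": 1}
  ]
}}

```text
time: 9.77
tcp_pos: [0.5333, -0.0093, 0.1114]
ee_rot: [0.092, 3.133, 0.003]
contact_force: [0.4, 0.4, 0.7]
width: 0.0871
```

```bash
python3 - <<'E'
from h import *
s=manip.state();print(s['time'],s['tcp_pos'],jaw(s)[0],np.round(s['joints'],2),s['contact_force'])
for c in ['scene','side']:
    im,d=manip.read_camera(c);save(c+'5',im)
E
python3 gap.py
```

```text
9.7667 [ 0.53333035 -0.00925315  0.1113501 ] 86.63048271048655 [-0.66  0.16  0.66  1.88 -0.11  1.13  1.55] [0.44306267 0.43236241 0.68071633]
scene 1464 stop-frame x,y mm [ -44.9 -176.5] yaw deg -1.01 cost 2.815 | seated -45,-60
side 1788 stop-frame x,y mm [ -45.2 -171.4] yaw deg 1.18 cost 3.227 | seated -45,-60
```

View pics/side5.png

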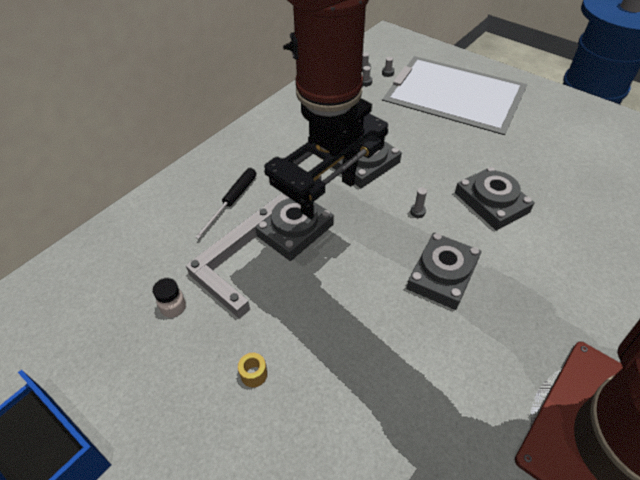

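View pics/scene5.png

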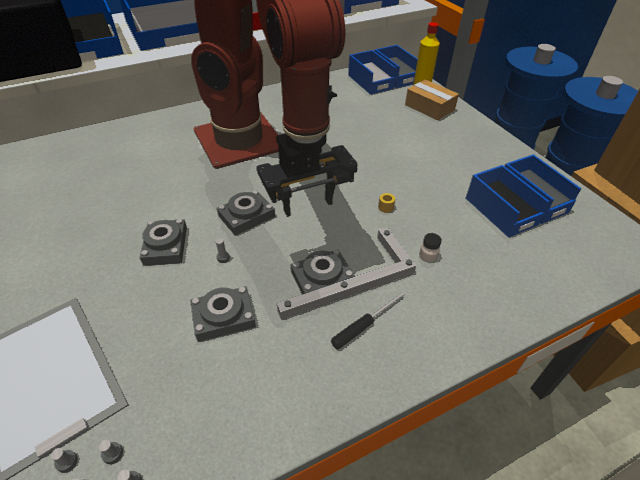

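The housing lies along the long bar (stop frame ≈ (-45,-173) mm in both views), about 113 mm from the short bar. Next I'll turn the hand a quarter and go behind its -y end.

Request:
{"fn": "arm_command", "kwargs": {
  "increments": [
    {"travel": [0.21,-0.26,0],"yaw": -1,"fingers": 0.15},
    {"travel": [0.21,-0.26,0],"yaw": -1,"fingers": 0.15},
    {"travel": [0.21,-0.26,0],"yaw": -1,"fingers": 0.15},
    {"travel": [0.21,-0.26,0],"yaw": -1,"fingers": 0.15},
    {"travel": [0.21,-0.26,0],"yaw": -1,"fingers": 0.15},
    {"travel": [0.21,-0.26,0],"yaw": -1,"fingers": 0.15},
    {"travel": [0.21,-0.26,0],"yaw": -1,"fingers": 0.15},
    {"travel": [0.21,-0.26,0],"yaw": -1,"fingers": 0.15},
    {"travel": [0.21,-0.26,0],"yaw": -1,"fingers": 0.15},
    {"travel": [0.21,-0.26,0],"yaw": -1,"fingers": 0.15},
    {"travel": [0.21,-0.26,0],"yaw": -1,"fingers": 0.15},
    {"travel": [0.21,-0.26,0],"yaw": -1,"fingers": 0.15}
  ]
}}

```text
time: 10.97
tcp_pos: [0.6054, -0.1032, 0.1057]
ee_rot: [-1.365, -2.828, 0.002]
contact_force: [-0.0, 0.4, 0.2]
width: 0.05
```

Request:
{"fn": "arm_command", "kwargs": {
  "increments": [
    {"travel": [0,0,0],"yaw": -1,"fingers": 0.15},
    {"travel": [0,0,0],"yaw": -1,"fingers": 0.15},
    {"travel": [0,0,0],"yaw": -1,"fingers": 0.15},
    {"travel": [0,0,0],"yaw": -1,"fingers": 0.15},
    {"travel": [0,0,0],"yaw": -1,"fingers": 0.15},
    {"travel": [0,0,0],"yaw": -1,"fingers": 0.15},
    {"travel": [0,0,0],"yaw": -1,"fingers": 0.15},
    {"travel": [0,0,0],"yaw": -1,"fingers": 0.15},
    {"travel": [0,0,0],"yaw": -1,"fingers": 0.15},
    {"travel": [0,0,0],"yaw": -1,"fingers": 0.15},
    {"travel": [0,0,0],"yaw": -0.46,"fingers": 0.15},
    {"travel": [0,0,0],"yaw": 0,"fingers": 0.15}
  ]
}}

```text
time: 11.97
tcp_pos: [0.6051, -0.1028, 0.1059]
ee_rot: [-2.284, -2.156, 0.003]
contact_force: [-0.6, 0.1, -0.5]
width: 0.0501
```

```bash
python3 ov.py b8; python3 gap.py
```

```text
11.9667 [ 0.60513391 -0.10280533  0.10588524] (np.float64(-3.283409874179019), array([-2.06715404e-03, -9.11872028e-04, -9.99997448e-01])) [-0.59438337  0.10259917 -0.52015713] 0.050108554059244144
scene 1 toolz -0.050 25 x -0.012 0.009 y 0.031 0.034
scene 1 toolz -0.040 6 x -0.01 0.008 y 0.03 0.032
side 1 toolz -0.050 50 x -0.008 0.013 y 0.025 0.034
side 1 toolz -0.040 19 x -0.008 0.013 y 0.025 0.032
side -1 toolz -0.050 53 x -0.01 0.012 y -0.034 -0.023
side -1 toolz -0.040 18 x -0.01 0.012 y -0.033 -0.023
scene 1552 stop-frame x,y mm [ -44.  -175.4] yaw deg -0.57 cost 2.829 | seated -45,-60
side 2282 stop-frame x,y mm [ -44.3 -173.3] yaw deg 0.05 cost 3.339 | seated -45,-60
```

View pics/b8_side.png

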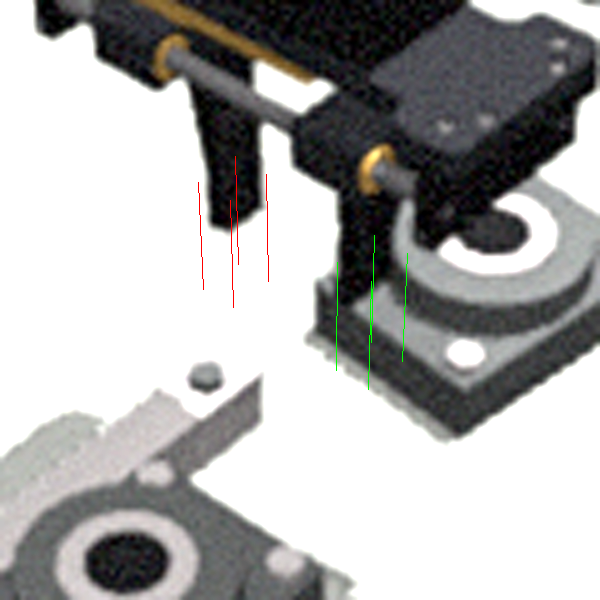

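View pics/b8_scene.png

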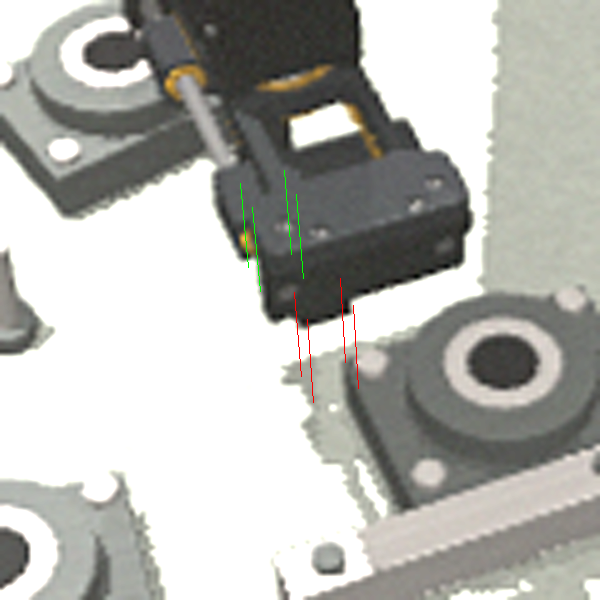

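Request:
{"fn": "arm_command", "kwargs": {
  "increments": [
    {"travel": [0,0,-0.8],"yaw": 0,"fingers": 0.15},
    {"travel": [0,0,-0.9],"yaw": 0,"fingers": 0.15},
    {"travel": [0,0,-0.9],"yaw": 0,"fingers": 0.15},
    {"travel": [0,0,-0.7],"yaw": 0,"fingers": 0.15},
    {"travel": [0,0,-0.3],"yaw": 0,"fingers": 0.15},
    {"travel": [0,0,0],"yaw": 0,"fingers": 0.15}
  ]
}}

```text
time: 12.67
tcp_pos: [0.6042, -0.1026, -0.0027]
ee_rot: [-2.28, -2.158, 0.004]
contact_force: [-0.7, -0.4, -0.3]
width: 0.0502
```

```bash
python3 ov.py b9|head -1
```

```text
12.6667 [ 0.60424076 -0.10257781 -0.00265133] (np.float64(-3.157655164595805), array([-3.55400454e-03, -1.47972962e-04, -9.99993674e-01])) [-0.67180627 -0.39484215 -0.26613801] 0.050171199322061794
```

View pics/b9_side.png

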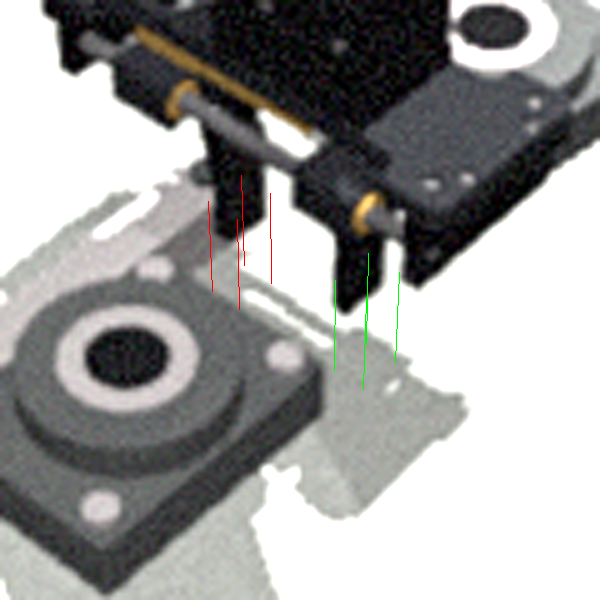

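View pics/b9_scene.png

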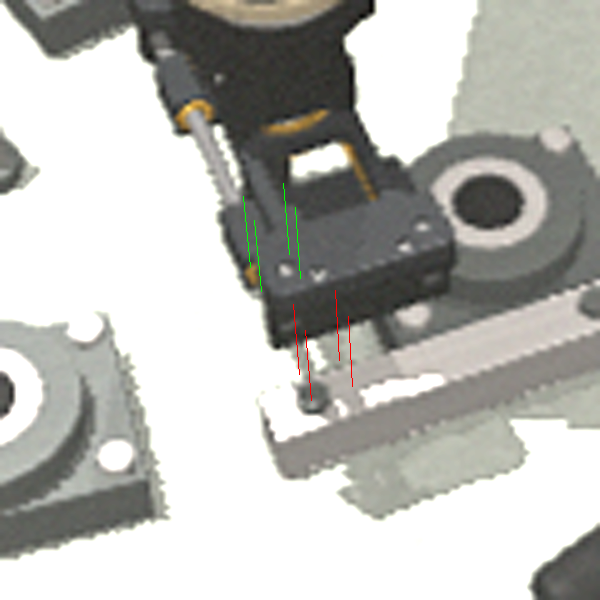

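Request:
{"fn": "arm_command", "kwargs": {
  "increments": [
    {"travel": [0,0,-0.2],"yaw": 0,"fingers": 0.15},
    {"travel": [0,0,-0.12],"yaw": 0,"fingers": 0.15},
    {"travel": [0,0,0],"yaw": 0,"fingers": 0.15},
    {"travel": [0.011,0.2,0],"yaw": 0,"fingers": 0.15},
    {"travel": [0.011,0.2,0],"yaw": 0,"fingers": 0.15},
    {"travel": [0.011,0.2,0],"yaw": 0,"fingers": 0.15},
    {"travel": [0.011,0.2,0],"yaw": 0,"fingers": 0.15},
    {"travel": [0.011,0.2,0],"yaw": 0,"fingers": 0.15},
    {"travel": [0.011,0.2,0],"yaw": 0,"fingers": 0.15}
  ]
}}

```text
time: 13.52
tcp_pos: [0.6079, -0.0674, -0.01]
ee_rot: [2.282, 2.157, -0.001]
contact_force: [0.2, -4.7, 0.2]
width: 0.0499
```

```bash
python3 ov.py b10|head -1;python3 gap.py
```

```text
13.5167 [ 0.60785626 -0.06738586 -0.00996531] (np.float64(-3.214152816211894), array([ 4.11259765e-04, -1.71742754e-03, -9.99998441e-01])) [ 0.16428635 -4.70420438  0.17660659] 0.04990070365951861
scene 914 stop-frame x,y mm [ -42.6 -158.7] yaw deg -1.51 cost 6.927 | seated -45,-60
side 2586 stop-frame x,y mm [ -44.5 -160.9] yaw deg 0.81 cost 5.566 | seated -45,-60
```

View pics/b10_side.png

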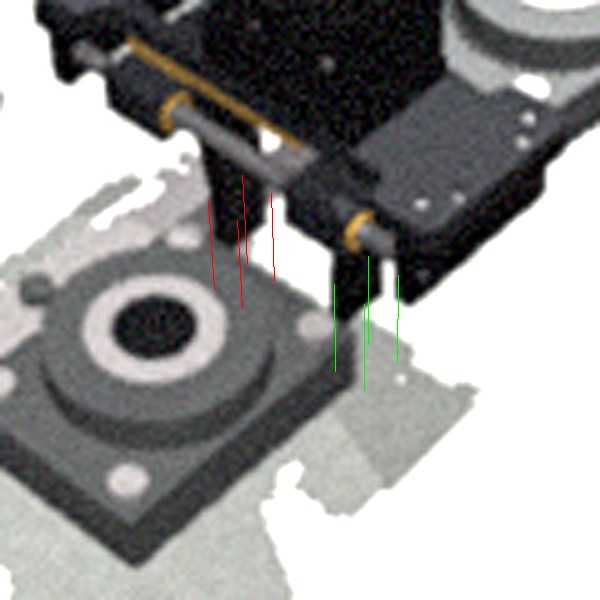

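Request:
{"fn": "arm_command", "kwargs": {
  "increments": [
    {"travel": [0.011,0.2,0],"yaw": 0,"fingers": 0.15},
    {"travel": [0.011,0.2,0],"yaw": 0,"fingers": 0.15},
    {"travel": [0.011,0.2,0],"yaw": 0,"fingers": 0.15},
    {"travel": [0.011,0.2,0],"yaw": 0,"fingers": 0.15},
    {"travel": [0.011,0.2,0],"yaw": 0,"fingers": 0.15},
    {"travel": [0.011,0.2,0],"yaw": 0,"fingers": 0.15},
    {"travel": [0.011,0.2,0],"yaw": 0,"fingers": 0.15},
    {"travel": [0.011,0.2,0],"yaw": 0,"fingers": 0.15},
    {"travel": [0.011,0.2,0],"yaw": 0,"fingers": 0.15},
    {"travel": [0.011,0.2,0],"yaw": 0,"fingers": 0.15},
    {"travel": [0.011,0.2,0],"yaw": 0,"fingers": 0.15},
    {"travel": [0.011,0.2,0],"yaw": 0,"fingers": 0.15}
  ]
}}

```text
time: 14.72
tcp_pos: [0.6116, 0.0041, -0.0102]
ee_rot: [2.283, 2.157, -0.002]
contact_force: [-0.4, -5.4, 0.9]
width: 0.0499
```

```bash
python3 ov.py b11|head -1;python3 gap.py
```

```text
14.7167 [ 0.61161298  0.0041052  -0.01016516] (np.float64(-3.25433528722988), array([-4.12890639e-05, -1.55788810e-03, -9.99998786e-01])) [-0.41917488 -5.36508488  0.85777542] 0.04987725464588583
scene 756 stop-frame x,y mm [-42.1 -87.4] yaw deg 0.48 cost 9.31 | seated -45,-60
side 2771 stop-frame x,y mm [-44.5 -89.1] yaw deg 0.27 cost 3.233 | seated -45,-60
```

View pics/b11_side.png

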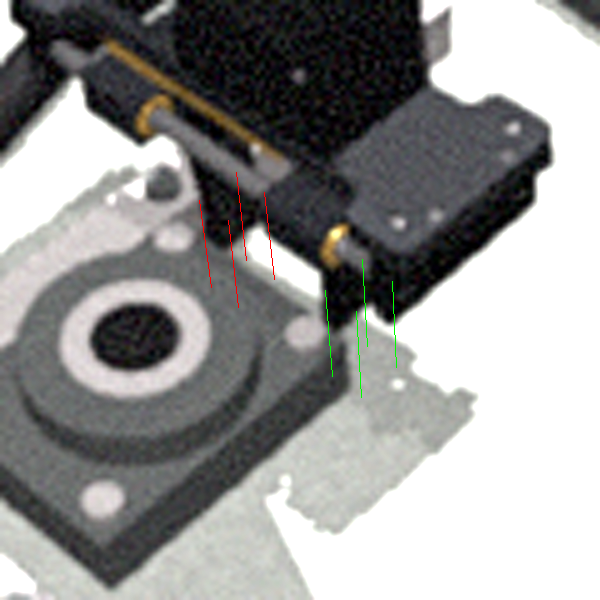

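Sliding along the bar squarely; about 28 mm to go.

Request:
{"fn": "arm_command", "kwargs": {
  "increments": [
    {"travel": [0.011,0.2,0],"yaw": 0,"fingers": 0.15},
    {"travel": [0.011,0.2,0],"yaw": 0,"fingers": 0.15},
    {"travel": [0.011,0.2,0],"yaw": 0,"fingers": 0.15},
    {"travel": [0.008,0.15,0],"yaw": 0,"fingers": 0.15}
  ]
}}

```text
time: 15.25
tcp_pos: [0.6129, 0.0269, -0.0102]
ee_rot: [2.283, 2.157, -0.001]
contact_force: [-0.1, -6.0, 1.4]
width: 0.0497
```

Request:
{"fn": "arm_command", "kwargs": {
  "increments": [
    {"travel": [0.004,0.07,0],"yaw": 0,"fingers": 0.15},
    {"travel": [0.004,0.07,0],"yaw": 0,"fingers": 0.15}
  ]
}}

```text
time: 15.42
tcp_pos: [0.6131, 0.0308, -0.0102]
ee_rot: [2.282, 2.157, -0.002]
contact_force: [-0.6, -10.9, 0.2]
width: 0.0502
```

Request:
{"fn": "arm_command", "kwargs": {
  "increments": [
    {"travel": [0.003,0.05,0],"yaw": 0,"fingers": 0.15},
    {"travel": [0.003,0.05,0],"yaw": 0,"fingers": 0.15}
  ]
}}

```text
time: 15.58
tcp_pos: [0.6132, 0.0309, -0.0102]
ee_rot: [2.283, 2.154, -0.005]
contact_force: [-0.1, -14.9, 1.0]
width: 0.0499
```

```bash
python3 gap.py
```

```text
scene 696 stop-frame x,y mm [-44.5 -61.1] yaw deg 3.09 cost 5.234 | seated -45,-60
side 2850 stop-frame x,y mm [-44.7 -63.9] yaw deg -0.12 cost 2.209 | seated -45,-60
```

Request:
{"fn": "arm_command", "kwargs": {
  "increments": [
    {"travel": [0.003,0.06,0],"yaw": 0,"fingers": 0.15},
    {"travel": [0.003,0.06,0],"yaw": 0,"fingers": 0.15},
    {"travel": [0,0,0],"yaw": 0,"fingers": 0.15}
  ]
}}

```text
time: 15.93
tcp_pos: [0.6132, 0.0309, -0.0101]
ee_rot: [2.283, 2.149, -0.009]
contact_force: [-0.1, -20.2, -0.3]
width: 0.0498
```

Request:
{"fn": "arm_command", "kwargs": {
  "increments": [
    {"travel": [-0.02,-0.3,0],"yaw": 0,"fingers": 0.15},
    {"travel": [-0.03,-0.5,0],"yaw": 0,"fingers": 0.15},
    {"travel": [-0.03,-0.5,0],"yaw": 0,"fingers": 0.15},
    {"travel": [0,-0.2,0.5],"yaw": 0,"fingers": 0.15},
    {"travel": [0,0,1],"yaw": 0,"fingers": 0.15},
    {"travel": [0,0,1],"yaw": 0,"fingers": 0.15},
    {"travel": [0,0,1],"yaw": 0,"fingers": 0.15},
    {"travel": [0,-0.3,1],"yaw": 0,"fingers": 0.15},
    {"travel": [0,-1,0],"yaw": 0,"fingers": 0.15},
    {"travel": [0,-1,0],"yaw": 0,"fingers": 0.15},
    {"travel": [0,-1,0],"yaw": 0,"fingers": 0.15},
    {"travel": [0,-0.5,0],"yaw": 0,"fingers": 0.15}
  ]
}}

```text
time: 16.93
tcp_pos: [0.6106, -0.125, 0.1267]
ee_rot: [2.285, 2.154, 0.001]
contact_force: [0.1, 0.3, 0.4]
width: 0.0501
```

```bash
python3 gap.py; python3 - <<'E'
from h import *
s=manip.state();print(s['time'],s['tcp_pos'],jaw(s)[0],np.round(s['joints'],2),s['contact_force'])
for c in ['scene','side']:
    im,d=manip.read_camera(c);save(c+'6',im)
    x0,y0=(330,210) if c=='scene' else (170,180)
    b=cv2.resize(im[y0-20:y0+100,x0-30:x0+120,::-1],None,fx=5,fy=5,interpolation=cv2.INTER_CUBIC)
    cv2.imwrite(f'pics/{c}6c.png',cv2.convertScaleAbs(b,alpha=1.5))
E
```

```text
scene 1276 stop-frame x,y mm [-46.  -60.4] yaw deg 2.61 cost 0.729 | seated -45,-60
side 2448 stop-frame x,y mm [-45.5 -61.6] yaw deg -1.5 cost 4.594 | seated -45,-60
17.0333 [ 0.61046577 -0.12492607  0.12639957] -3.514241925067291 [-0.61  0.46  0.98  1.65 -0.4   1.25  0.39] [ 0.78623519 -0.0400302   0.2783259 ]
```

View pics/scene6c.png

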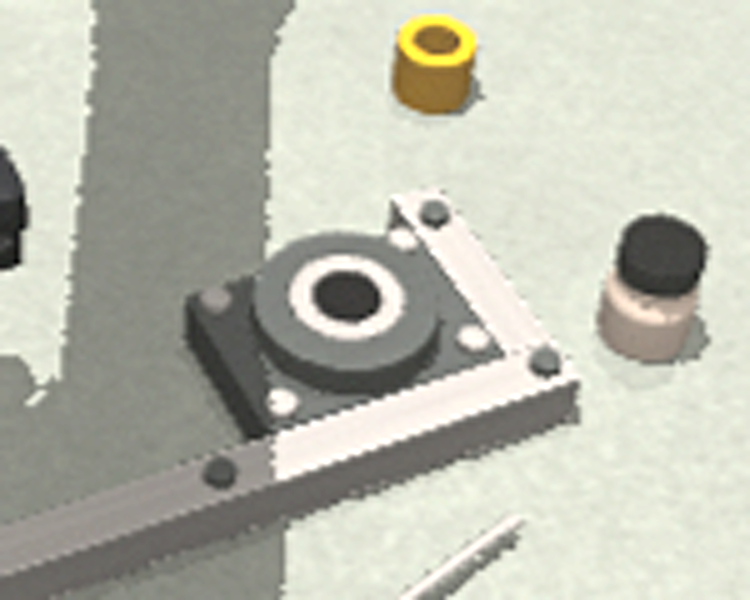

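View pics/side6c.png

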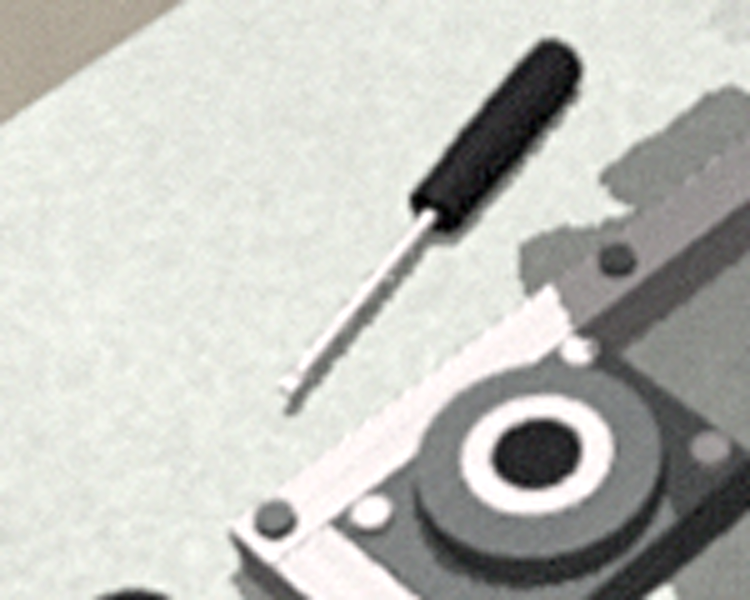

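Both views show the housing in the corner. To check flushness, I'll rectify both images on the z = 30 mm plane, where the base top and bar tops lie.

```bash
python3 - <<'E'
from h import *
ST={'scene':(.66954,.15663,-.05647),'side':(.67074,.15915,-.05444)}
for c in ST:
    im=cv2.imread(f'pics/{c}6.png')
    ox,oy,th=ST[c];cc,s=np.cos(th),np.sin(th)
    # out pixel: col = (0.035 - Y)/.2*700 ; row=(0.035-X)/.17*595   (up=+X,left=+Y)
    r,q=np.mgrid[0:595,0:700];X=.035-r/3500;Y=.035-q/3500
    wx=ox+X*cc-Y*s;wy=oy+X*s+Y*cc
    P=manip.camera_params(c);K=P['K'];E=np.array(P['extrinsics'])
    p=(np.stack([wx,wy,np.full_like(wx,.0305)],-1)-E[:3,3])@E[:3,:3]
    u=K[0][0]*p[...,0]/-p[...,2]+K[0][2];v=-K[1][1]*p[...,1]/-p[...,2]+K[1][2]
    o=cv2.remap(im,u.astype(np.float32),v.astype(np.float32),cv2.INTER_CUBIC)
    o=cv2.convertScaleAbs(o,alpha=1.8)
    for X0 in (0,-.09): cv2.line(o,(0,int((.035-X0)*3500)),(40,int((.035-X0)*3500)),(0,0,255),1)
    for Y0 in (0,-.12): cv2.line(o,(int((.035-Y0)*3500),560),(int((.035-Y0)*3500),594),(0,0,255),1)
    cv2.imwrite(f'pics/rect_{c}.png',o)
E
```

```text
(no output)
```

View pics/rect_scene.png

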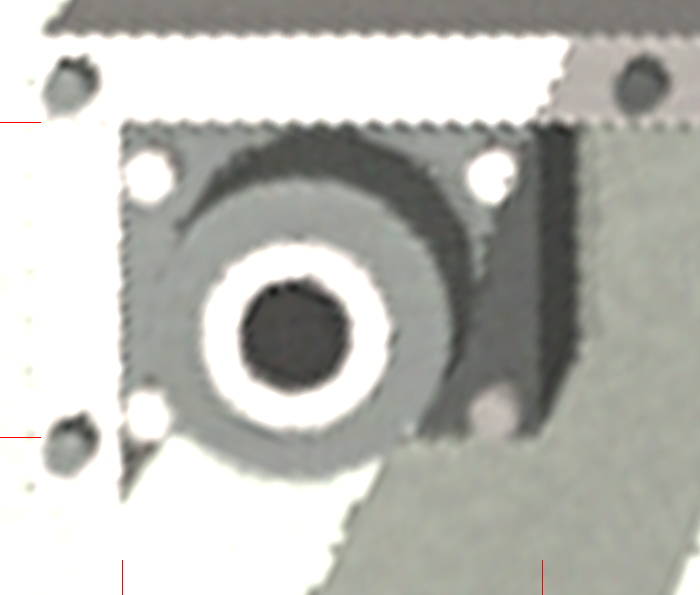

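View pics/rect_side.png

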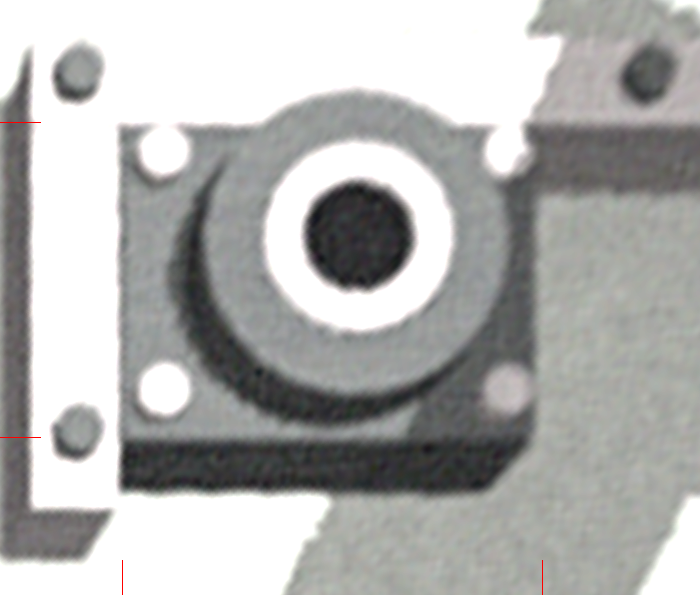

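Both rectified views show the base edges on the bar lines with no visible seam. To be sure of the long side, I'll do one gentle confirming press towards the long bar.

Request:
{"fn": "arm_command", "kwargs": {
  "increments": [
    {"travel": [-0.1,0.32,0],"yaw": 0.98,"fingers": 0.15},
    {"travel": [-0.1,0.32,0],"yaw": 0.98,"fingers": 0.15},
    {"travel": [-0.1,0.32,0],"yaw": 0.98,"fingers": 0.15},
    {"travel": [-0.1,0.32,0],"yaw": 0.98,"fingers": 0.15},
    {"travel": [-0.1,0.32,0],"yaw": 0.98,"fingers": 0.15},
    {"travel": [-0.1,0.32,0],"yaw": 0.98,"fingers": 0.15},
    {"travel": [-0.1,0.32,0],"yaw": 0.98,"fingers": 0.15},
    {"travel": [-0.1,0.32,0],"yaw": 0.98,"fingers": 0.15},
    {"travel": [-0.1,0.32,0],"yaw": 0.98,"fingers": 0.15},
    {"travel": [-0.1,0.32,0],"yaw": 0.98,"fingers": 0.15},
    {"travel": [-0.1,0.32,0],"yaw": 0.98,"fingers": 0.15},
    {"travel": [-0.1,0.32,0],"yaw": 0.98,"fingers": 0.15}
  ]
}}

```text
time: 18.13
tcp_pos: [0.575, -0.0028, 0.1252]
ee_rot: [-1.222, -2.894, -0.001]
contact_force: [-0.0, -1.0, -0.0]
width: 0.0497
```

Request:
{"fn": "arm_command", "kwargs": {
  "increments": [
    {"travel": [-0.1,0.34,0],"yaw": 0.98,"fingers": 0.15},
    {"travel": [-0.1,0.34,0],"yaw": 0.98,"fingers": 0.15},
    {"travel": [-0.1,0.34,0],"yaw": 0.98,"fingers": 0.15},
    {"travel": [-0.1,0.34,0],"yaw": 0.98,"fingers": 0.15},
    {"travel": [-0.1,0.34,0],"yaw": 0.98,"fingers": 0.15},
    {"travel": [-0.1,0.34,0],"yaw": 0.98,"fingers": 0.15},
    {"travel": [-0.1,0.34,0],"yaw": 0.98,"fingers": 0.15},
    {"travel": [-0.1,0.34,0],"yaw": 0.98,"fingers": 0.15},
    {"travel": [-0.1,0.34,0],"yaw": 0.98,"fingers": 0.15},
    {"travel": [-0.1,0.34,0],"yaw": 0.98,"fingers": 0.15},
    {"travel": [-0.1,0.34,0],"yaw": 0.98,"fingers": 0.15},
    {"travel": [0,0,0],"yaw": 0,"fingers": 0.15}
  ]
}}

```text
time: 19.13
tcp_pos: [0.5413, 0.1111, 0.1251]
ee_rot: [-0.07, -3.14, -0.002]
contact_force: [-0.5, -0.3, 0.4]
width: 0.0497
```

```bash
python3 - <<'E'
from h import *
s=manip.state();t=s['tcp_pos'];print(s['time'],t,jaw(s)[0],np.round(s['joints'],2),s['contact_force'])
th=-.0555;dx,dy=t[0]-.670,t[1]-.158
print('stop',dx*np.cos(th)+dy*np.sin(th),-dx*np.sin(th)+dy*np.cos(th))
E
```

```text
19.1333 [0.54125819 0.11106804 0.12505172] 87.45900405953076 [-0.85  0.2   0.65  1.81 -0.13  1.18  1.36] [-0.46195643 -0.33807443  0.38150108]
stop -0.12594019938272166 -0.05400119772759059
```

Request:
{"fn": "arm_command", "kwargs": {
  "increments": [
    {"travel": [-0.25,-0.27,0],"yaw": -0.16,"fingers": 0.15},
    {"travel": [0,0,-0.8],"yaw": 0,"fingers": 0.15},
    {"travel": [0,0,-1],"yaw": 0,"fingers": 0.15},
    {"travel": [0,0,-1],"yaw": 0,"fingers": 0.15},
    {"travel": [0,0,-0.9],"yaw": 0,"fingers": 0.15},
    {"travel": [0,0,-0.5],"yaw": 0,"fingers": 0.15},
    {"travel": [0,0,-0.35],"yaw": 0,"fingers": 0.15},
    {"travel": [0,0,0],"yaw": 0,"fingers": 0.15},
    {"travel": [0,0,0],"yaw": 0,"fingers": 0.15}
  ]
}}

```text
time: 19.88
tcp_pos: [0.5348, 0.0983, -0.0113]
ee_rot: [0.103, 3.14, -0.001]
contact_force: [0.5, 0.6, 0.1]
width: 0.0499
```

```bash
python3 ov.py b12|head -1
```

```text
19.8833 [ 0.53477143  0.09829262 -0.01126398] (np.float64(86.24153639938864), array([ 6.50000955e-05, -4.10318763e-04, -9.99999914e-01])) [0.53265371 0.57444551 0.07134559] 0.049902076120038455
```

View pics/b12_scene.png

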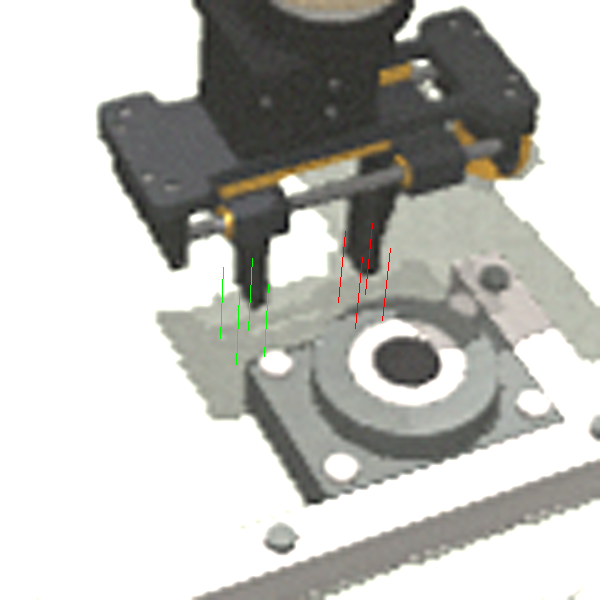

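View pics/b12_side.png

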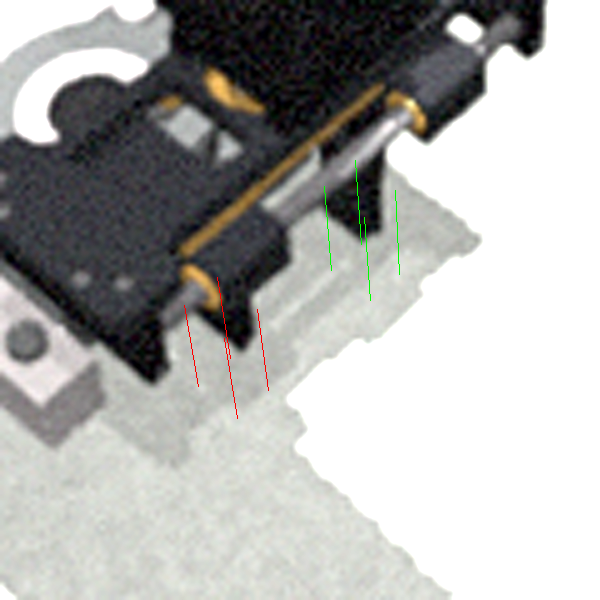

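The tips are clear behind the long side and away from the short bar's end. The bush is clear of the body. Pressing.

Request:
{"fn": "arm_command", "kwargs": {
  "increments": [
    {"travel": [0.2,-0.011,0],"yaw": 0.13,"fingers": 0.15},
    {"travel": [0.2,-0.011,0],"yaw": 0,"fingers": 0.15},
    {"travel": [0.2,-0.011,0],"yaw": 0,"fingers": 0.15},
    {"travel": [0.2,-0.011,0],"yaw": 0,"fingers": 0.15},
    {"travel": [0.1,-0.006,0],"yaw": 0,"fingers": 0.15},
    {"travel": [0,0,0],"yaw": 0,"fingers": 0.15}
  ]
}}

```text
time: 20.48
tcp_pos: [0.5626, 0.0972, -0.0117]
ee_rot: [0.087, 3.14, -0.001]
contact_force: [0.2, -0.1, 0.1]
width: 0.0497
```

Request:
{"fn": "arm_command", "kwargs": {
  "increments": [
    {"travel": [0.06,-0.003,0],"yaw": 0,"fingers": 0.15},
    {"travel": [0.06,-0.003,0],"yaw": 0,"fingers": 0.15},
    {"travel": [0,0,0],"yaw": 0,"fingers": 0.15}
  ]
}}

```text
time: 20.73
tcp_pos: [0.5654, 0.0972, -0.0118]
ee_rot: [0.086, 3.14, -0.0]
contact_force: [-0.6, 0.1, -0.3]
width: 0.0498
```

Request:
{"fn": "arm_command", "kwargs": {
  "increments": [
    {"travel": [0.05,-0.003,0],"yaw": 0,"fingers": 0.15},
    {"travel": [0.05,-0.003,0],"yaw": 0,"fingers": 0.15},
    {"travel": [0,0,0],"yaw": 0,"fingers": 0.15}
  ]
}}

```text
time: 20.98
tcp_pos: [0.5659, 0.0972, -0.0121]
ee_rot: [-0.086, -3.136, -0.0]
contact_force: [-8.7, -0.1, 7.8]
width: 0.0498
```

Request:
{"fn": "arm_command", "kwargs": {
  "increments": [
    {"travel": [0.06,-0.003,0],"yaw": 0,"fingers": 0.15},
    {"travel": [0.06,-0.003,0],"yaw": 0,"fingers": 0.15},
    {"travel": [0,0,0],"yaw": 0,"fingers": 0.15}
  ]
}}

```text
time: 21.23
tcp_pos: [0.5661, 0.0972, -0.0125]
ee_rot: [-0.085, -3.129, -0.0]
contact_force: [-23.1, 0.4, 19.4]
width: 0.0501
```

The TCP stalls at once (0.566, about -0.100 in the stop frame, the same as the first press), so the long side was already flush. Withdrawing.

Request:
{"fn": "arm_command", "kwargs": {
  "increments": [
    {"travel": [-0.3,0.017,0],"yaw": 0,"fingers": 0.15},
    {"travel": [-0.5,0.028,0],"yaw": 0,"fingers": 0.15},
    {"travel": [-0.4,0.022,0],"yaw": 0,"fingers": 0.15},
    {"travel": [0,0,0.5],"yaw": 0,"fingers": 0.15},
    {"travel": [0,0,1],"yaw": 0,"fingers": 0.15},
    {"travel": [0,0,1],"yaw": 0,"fingers": 0.15},
    {"travel": [0,0,1],"yaw": 0,"fingers": 0.15},
    {"travel": [0,0,1],"yaw": 0,"fingers": 0.15},
    {"travel": [-0.2,-1,0.5],"yaw": 0,"fingers": 0.15},
    {"travel": [-0.2,-1,0],"yaw": 0,"fingers": 0.15},
    {"travel": [-0.2,-1,0],"yaw": 0,"fingers": 0.15},
    {"travel": [0,0,0],"yaw": 0,"fingers": 0.15}
  ]
}}

```text
time: 22.23
tcp_pos: [0.5171, 0.0024, 0.139]
ee_rot: [0.097, 3.139, -0.001]
contact_force: [0.0, -1.4, -1.0]
width: 0.0503
```

```bash
python3 - <<'E'
from h import *
s=manip.state();print(s['time'],s['tcp_pos'],s['contact_force'])
ST={'scene':(.66954,.15663,-.05647),'side':(.67074,.15915,-.05444)}
out=[]
for c in ST:
    im,d=manip.read_camera(c);save(c+'7',im)
    ox,oy,th=ST[c];cc,sn=np.cos(th),np.sin(th)
    r,q=np.mgrid[0:595,0:350*2];X=.035-r/3500;Y=.035-q/3500
    wx=ox+X*cc-Y*sn;wy=oy+X*sn+Y*cc
    P=manip.camera_params(c);K=P['K'];E=np.array(P['extrinsics'])
    p=(np.stack([wx,wy,np.full_like(wx,.0305)],-1)-E[:3,3])@E[:3,:3]
    u=K[0][0]*p[...,0]/-p[...,2]+K[0][2];v=-K[1][1]*p[...,1]/-p[...,2]+K[1][2]
    o=cv2.convertScaleAbs(cv2.remap(im[:,:,::-1].copy(),u.astype(np.float32),v.astype(np.float32),cv2.INTER_CUBIC),alpha=1.8)
    out.append(cv2.resize(o,(400,340),interpolation=cv2.INTER_AREA))
    W=cloud(c,d);z=W[...,2]
    m=(z>0.012)&(z<0.08)&(W[...,0]>0.3)&(W[...,0]<1)&(abs(W[...,1])<.4)
    n,l,st,ce=cv2.connectedComponentsWithStats(m.astype(np.uint8))
    for i in range(1,n):
        if 100<st[i,4]<1200:
            Q=W[l==i];rr=cv2.minAreaRect(Q[Q[:,2]>.018][:,:2].astype(np.float32)*1000);print(c,np.round(rr[0]),np.round(rr[1]),'zmax %.3f'%np.percentile(Q[:,2],98))
cv2.imwrite('pics/rect7.png',np.hstack(out))
E
```

```text
22.2333 [0.51707545 0.00239834 0.13895303] [ 0.01638921 -1.4022477  -0.98194143]
scene [476. 242.] [40. 42.] zmax 0.038
scene [667. 240.] [41. 40.] zmax 0.063
scene [ 459. -199.] [17. 19.] zmax 0.063
scene [765.  14.] [ 26. 183.] zmax 0.028
side [ 596. -243.] [123.  47.] zmax 0.049
side [763.  17.] [ 23. 187.] zmax 0.026
side [ 460. -197.] [17. 18.] zmax 0.061
side [665. 244.] [42. 41.] zmax 0.061
side [475. 245.] [41. 41.] zmax 0.036
```

View pics/rect7.png

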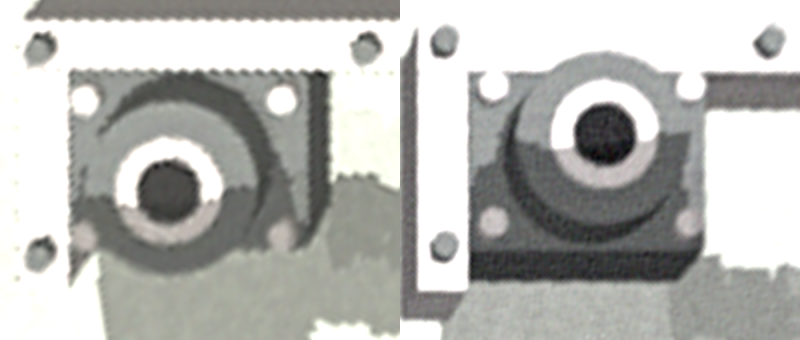

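View pics/scene7.png

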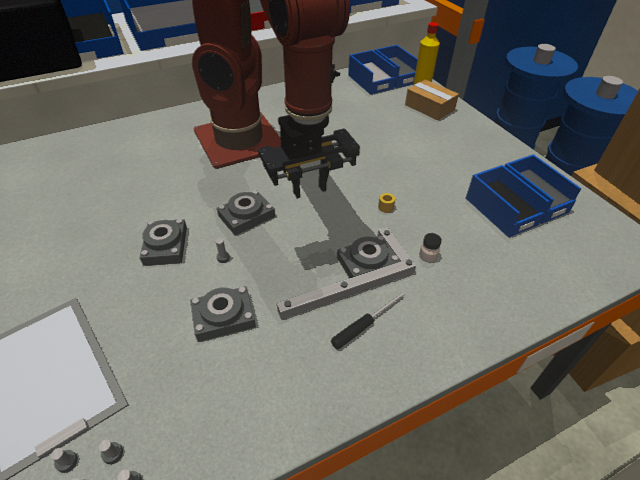

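The housing sits in the corner in both views, the bystanders are where they were, and the hand is clear.

```bash
python3 -c "
from rig import manip
print(manip.job_done(), manip.state()['time'])"
```

```text
the job is handed in; nothing more can be done
the job is handed in; nothing more can be done
```

The housing is seated in the corner of the stop. I pushed it with both fingertips squarely against the long bar, then along it into the short bar. A last gentle press towards the long bar moved it no further. The hand then withdrew upward, and I handed the job in about 22 s into the 59 s allowed.

**Final checks**
- **Flush fit:** the last pictures from both cameras, flattened to the base-top plane, show the long side and the end lying on the bar faces with no visible gap. That check resolves to a bit under a millimetre.
- **Stall points:** both presses against the long bar stopped at the same place, about -100 mm in the stop's frame. The push into the short bar stopped at 20 N.
- **Forces:** the highest reading I saw was about 37 N sideways and 31 N upward, roughly 48 N in all. It came from the fingertips in the first press, so the 120 N wrist limit was not approached. I saw no sign of the gripper's body touching anything.
- **Bystanders:** bolt, bush and jar measured within about 2 mm of where they started. The screwdriver lies as before in the pictures, but I did not remeasure it on the same basis.

**What disagreed**
- **Fingertip height:** the fingertips turned out to be about 27 mm higher than the reported tool position. My first approach therefore passed over the housing's base edge without touching it. I measured this in the images and worked lower from then on.
- **Housing angle fit:** the automatic fit of the housing's final pose gave a position within 2 mm of seated in both views. Its angle came out at +2.6° from one camera and -1.5° from the other. I put that down to its colour mask and relied on the flattened pictures and the stall points instead.

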